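# Clamp the inspection carriage with T-bolts

## Robot

A 6-joint arm with a two-finger parallel gripper is mounted at the origin on the work surface. World frame = base frame: x ahead of the robot, y to its left, z up, the work surface at z = 0. Lengths are in mm, angles in degrees, forces in N, time in s.
With the tool pointing down it reaches from about 350 to 850 mm from the base axis. Payload 8.1 kg.
Tool frame: the origin (TCP) lies at the very end of the fingers, on their centre line; the grasp point (between the pads) lies 19 mm behind it; z points along the fingers, y is the line along which they close (so a half turn about z gives the same grasp; the last joint's range is limited). The gripper opens to 85 mm and grips with 20 to 120 N. Pads are 22 mm wide; open, the fingers measure 114 mm over their backs; the gripper's body (76 mm by 85 mm) begins 54 mm behind the grasp point. The pads swing forward as they close: fully open they stand 13 mm farther back than shut.
Start: joints at [61.627, 7.471, 85.268, -0, 87.261, -4.893], TCP at [239.035, 550.334, 231.292] pointing down, gripper open.
Joint ranges: [-169.43, 169.43], [-51.17, 129.36], [1.28, 143.12], [-76.62, 256.62], [0, 156.53], [-152.29, 152.29]. Speed limits (degrees/s): [136.94, 136.94, 159.86, 180, 180, 180].

## Interface

Orientations are given as [roll, pitch, yaw] about the fixed x, y, z axes, in that order (R = Rz(yaw) Ry(pitch) Rx(roll)).
In Python, from bench import status, viewer, job gives the robot as it stands.
- The arm moves only by the tool arm_command, never from a script. Its argument "targets" is a list that holds one entry, the list of rows, each a list of 7 numbers: the shift along the world's x, y, z in m, then the turn, a rotation vector about the world's x, y, z in rad, then the opening, from -1 (shut) to 1 (fully open). In form: [[[dx, dy, dz, rx, ry, rz, gripper], ...]]. A call has 1 to 10 rows; each row shifts and turns the commanded pose from where the row before left it; what a row does not reach is not made up. A row lasts 1/8 s, in which the tool goes at most 62.5 mm and 10.7 degrees, less where a joint would pass 70% of its speed; a pose out of reach is approached as far as the arm can. A call with a gripper value outside its range is refused whole. The fingers move at their own pace and stop on an object; "force" is the grip in N (left out, the last holds). Time passes only in rows, so rows that do not move let the fingers close. It gives the time, the measured TCP pose, the force, the opening and the grip force at its end, in the units of the state.
- status.sense(): the state, without advancing time (a new reading comes with each control period).
- viewer.snapshot(name): name is "scene" or "top" or "wrist"; returns the picture (400x640x3 uint8, red, green, blue); there is no depth.
- viewer.camera_model(name): a dict with "vertical_fov" (degrees; the focal length in pixels is half the picture's height over the tangent of half this angle, whatever the lens; pixels are square), "cx", "cy" (the principal point, pixels), "xyz" and "attitude" of the camera in the world. Camera axes: x right, y down, z forward; pixel columns grow to the right and rows downward; lengths in mm; the calibration is good to about 2 mm. A picture is of the moment at which its call begins: read the wrist's pose just before it. camera_model takes no time and is no camera call; for the wrist camera it gives the pose at the moment of the call.
- job.hand_in(): hands the job in; it is judged then, once.
The state is a dict: "time": time; "joint_pos": joint angles; "qd": joint speeds; "joint_efforts": joint torques, N m; "tool_pos": TCP position; "tcp_rot": TCP orientation; "ft_force": force on the tool from outside, world axes, zero at the start; "wrist_torque": the same for the moment, N m; "finger_gap": finger opening in mm; "grip_force": force on a finger pad.
Only numpy, scipy, OpenCV 4.12 (cv2) and the standard library are available. Lean on these libraries where they do the work, as an engineer would, in place of code of your own. Each camera call takes 0.05 s, during which the arm holds its last target. There are 200 camera calls.

## Task

Switch the carriage drive isolator (red toggle) off before anything goes onto the slotted bed. Then clamp the carriage with every T-bolt standing on the table, one to a slot: put its head into a bed slot, give it a quarter turn clockwise so that the head lies square across under the lips, slide it fully home into the flange notch, and turn its yellow nut clockwise until it is tight. When all are tight turn the blue probe switch on, and leave the other things on the table where they are.

Things in the scene. Friction and masses are not known exactly. Their poses are not given: they have to be found in the camera images.
- bed: Grey T-slot bed, 210 (x) x 330 (y) mm, top 27 mm above the table, fixed. Origin on the table surface, z up. x spans -80 to 130 mm. Three T-slots run along x at y = -100, 0, +100 mm, open at the top and at the front end (x = -80). A steel carriage covers its rear: V-blocks at x = 65 to 125 mm hold a lying bronze bolt, its top 95 mm high.
- isolator (a joint): Carriage drive isolator, toggle lever with a red grip on a grey box; rad. +0.5 = ON (leans to +x of its box, to the red mark, as at the start), -0.5 = OFF (leans to -x of its box, to the green mark). Its heavy grip makes it over-centre: about 1 N at the grip moves it past upright, then it falls over to its stop and stays.
- isolator_tip (a point): Top end of the isolator lever, 70 mm from its hinge, which lies 40 mm above the table in the top of the box (75 x 60 x 40 mm). Red grip 22 mm thick, 28 mm long. z of this frame runs along the lever, y is the level hinge axis; turning to OFF carries the tip towards -x of this frame.
- probe_switch (a joint): Probe supply rotary switch, blue bar grip on a grey box; rad. 0 = OFF (as at the start), 1.5 = ON, a quarter turn clockwise seen from above. It has a stop at either end and stays where it is left (friction 0.04 N m).
- probe_grip (a point): Centre of the blue bar grip of the rotary switch, on its vertical axis, 57 mm above the table; bar 56 mm along x of this frame, 14 mm thick (y), 26 mm tall, top 70 mm above the table. The box is 75 x 75 x 35 mm, with a black 54 mm disc on top.
- slot0 (a point): Middle of the free front stretch of the slot at y = -100 mm of the bed, on the slot floor, 4 mm above the table; axes as the bed's, slot along x. Free over it from 34 mm in front to 41 mm behind, so a T-head can be lowered in lengthwise. Slot opening between the lips 36 mm wide (19 to 27 mm above the table); under the lips 56 mm wide (4 to 19 mm).
- notch0 (a point): Where the foot (origin) of a T-bolt belongs when home in the flange notch over the slot at y = -100 mm of the bed: on the slot floor, 66 mm behind (+x of) the slot point. Axes as the bed's. The polished flange, 27 to 35 mm above the table, starts 25 mm in front of this point; its U notch, open to the front (-x), is 37 mm wide and ends 18 mm behind this point.
- slot1 (a point): Middle of the free front stretch of the slot at y = 0 mm of the bed, on the slot floor, 4 mm above the table; axes as the bed's, slot along x. Free over it from 34 mm in front to 41 mm behind, so a T-head can be lowered in lengthwise. Slot opening between the lips 36 mm wide (19 to 27 mm above the table); under the lips 56 mm wide (4 to 19 mm).
- notch1 (a point): Where the foot (origin) of a T-bolt belongs when home in the flange notch over the slot at y = 0 mm of the bed: on the slot floor, 66 mm behind (+x of) the slot point. Axes as the bed's. The polished flange, 27 to 35 mm above the table, starts 25 mm in front of this point; its U notch, open to the front (-x), is 37 mm wide and ends 18 mm behind this point.
- slot2 (a point): Middle of the free front stretch of the slot at y = 100 mm of the bed, on the slot floor, 4 mm above the table; axes as the bed's, slot along x. Free over it from 34 mm in front to 41 mm behind, so a T-head can be lowered in lengthwise. Slot opening between the lips 36 mm wide (19 to 27 mm above the table); under the lips 56 mm wide (4 to 19 mm).
- notch2 (a point): Where the foot (origin) of a T-bolt belongs when home in the flange notch over the slot at y = 100 mm of the bed: on the slot floor, 66 mm behind (+x of) the slot point. Axes as the bed's. The polished flange, 27 to 35 mm above the table, starts 25 mm in front of this point; its U notch, open to the front (-x), is 37 mm wide and ends 18 mm behind this point.
- tbolt0: T-bolt, 0.4 kg, 76 mm tall, upright on its head at the start; may be absent. Origin: centre of the underside, z up. Head 52 (x) x 32 (y) x 12 mm, two corners cut: in a slot it turns a quarter turn clockwise from above, from lengthwise to crosswise, then stops on the walls about 0.2 rad past square. Shank 32 mm round to 34 mm up. Red line on the stud's top: along the head.
- nut0 (a joint): Turn of the hand nut on tbolt0; rad, grows clockwise seen from above; 1.6 = fully tight (end stop), 0 to 0.3 at the start. It stays at its height. Friction 0.06 N m: with the head free the whole bolt turns with the nut, with the head stopped in a slot the nut tightens.
- nut0_grip (a point): Centre of the yellow bar of the hand nut of tbolt0, on the bolt's axis, 54 mm above the bolt's origin. Bar 52 mm along x of this frame, 16 mm thick (y), 29 mm tall: from 40 to 69 mm above the bolt's origin; under it a 44 mm round brass washer, 34 to 40 mm above the origin.
- tbolt1: T-bolt, 0.4 kg, 76 mm tall, upright on its head at the start; may be absent. Origin: centre of the underside, z up. Head 52 (x) x 32 (y) x 12 mm, two corners cut: in a slot it turns a quarter turn clockwise from above, from lengthwise to crosswise, then stops on the walls about 0.2 rad past square. Shank 32 mm round to 34 mm up. Red line on the stud's top: along the head.
- nut1 (a joint): Turn of the hand nut on tbolt1; rad, grows clockwise seen from above; 1.6 = fully tight (end stop), 0 to 0.3 at the start. It stays at its height. Friction 0.06 N m: with the head free the whole bolt turns with the nut, with the head stopped in a slot the nut tightens.
- nut1_grip (a point): Centre of the yellow bar of the hand nut of tbolt1, on the bolt's axis, 54 mm above the bolt's origin. Bar 52 mm along x of this frame, 16 mm thick (y), 29 mm tall: from 40 to 69 mm above the bolt's origin; under it a 44 mm round brass washer, 34 to 40 mm above the origin.
- tbolt2: T-bolt, 0.4 kg, 76 mm tall, upright on its head at the start; may be absent. Origin: centre of the underside, z up. Head 52 (x) x 32 (y) x 12 mm, two corners cut: in a slot it turns a quarter turn clockwise from above, from lengthwise to crosswise, then stops on the walls about 0.2 rad past square. Shank 32 mm round to 34 mm up. Red line on the stud's top: along the head.
- nut2 (a joint): Turn of the hand nut on tbolt2; rad, grows clockwise seen from above; 1.6 = fully tight (end stop), 0 to 0.3 at the start. It stays at its height. Friction 0.06 N m: with the head free the whole bolt turns with the nut, with the head stopped in a slot the nut tightens.
- nut2_grip (a point): Centre of the yellow bar of the hand nut of tbolt2, on the bolt's axis, 54 mm above the bolt's origin. Bar 52 mm along x of this frame, 16 mm thick (y), 29 mm tall: from 40 to 69 mm above the bolt's origin; under it a 44 mm round brass washer, 34 to 40 mm above the origin.
- surface_gauge: Red cast surface gauge, base 60 x 90 x 35 mm with a 185 mm tall steel column; bystander. Origin under its base.
- puck0: Tan phenolic spacer puck, 60 mm across, 20 mm tall; bystander. Origin under it.
- puck1: Tan phenolic spacer puck, 60 mm across, 20 mm tall; bystander. Origin under it.

How it is judged:
By the outcome, as a careful person would: the job done as asked, in the order asked, and still so for the second after the job is handed in, with the robot touching nothing.
Of tbolt0, tbolt1, tbolt2 only 2 to 3 are there at a start; the rules pass over those that are not, and their reading is None.
At some moment in a run one of tbolt0, tbolt1, tbolt2 may be knocked a few centimetres aside while the robot is not near it.
It also fails if it takes over 210 s, if anything falls off the work surface, if the arm or the gripper's body presses on something with over 40 N, if the wrist force passes 120 N, or if a joint passes its speed limit or range.

## Working session

There is one attempt and no reset: what is moved stays moved. The work goes in short steps, Python scripts to look and compute and a tool call to move; the robot and the scene stay as the last step left them, time stands still between calls to the robot, and variables do not carry over. Pictures are saved under pics/ and viewed, at most 14 in all, crops included, and the job is handed in when it is done.

Besides the shell and the picture viewer there is one more tool, called after "Emit:" as a command line: name --argument value ..., lists and objects as JSON in quotes. arm_command: Moves the arm, as the interface text tells. Its arguments: {"type":"object","properties":{"targets":{"type":"array"},"force":{"type":"number"}},"required":["targets"]}

```bash
mkdir -p pics; ls
python3 - <<'E'
from bench import status, viewer, job
import cv2
print(status.sense())
for n in ("scene","top","wrist"):
    print(n,viewer.camera_model(n))
    cv2.imwrite(f"pics/{n}0.png",viewer.snapshot(n)[:,:,::-1])
E
```

```text
pics
{'time': 0.0, 'joint_pos': array([ 6.16288823e+01,  7.51622038e+00,  8.53311467e+01,  2.37566953e-04,
        8.72611551e+01, -4.89357058e+00]), 'qd': array([ 0.04443032, -0.04015954, -0.06266786,  0.03239694, -0.05879359,
        0.00377579]), 'joint_efforts': array([-9.76453412e-04, -5.69422674e+01, -5.00529242e+01, -4.24160507e-04,
        1.51704153e-02,  1.83504591e-05]), 'tool_pos': array([238.74847861, 549.84024177, 230.21494018]), 'tcp_rot': array([-1.79891894e+02, -9.49390303e-03,  1.56522432e+02]), 'ft_force': array([-0.31688931, -0.60754483,  0.09018993]), 'wrist_torque': array([-0.01333271,  0.05552631, -0.00824964]), 'grip_force': 0.0, 'finger_gap': 85.25407877973238}
scene {'vertical_fov': 45.29663993890907, 'cx': 319.8788876141006, 'cy': 194.84530192897842, 'xyz': array([1319.94761361,  144.96101782, 1150.19714529]), 'attitude': array([-144.44677762,   -0.92135395,  101.03983533])}
top {'vertical_fov': 51.023306825226335, 'cx': 319.38297328269323, 'cy': 204.09039589068087, 'xyz': array([ 288.75023242,   32.90564615, 1290.867     ]), 'attitude': array([-1.65995449e+02,  1.01120799e-01, -9.28202978e+01])}
wrist {'vertical_fov': 67.43952268249255, 'cx': 324.17895989820494, 'cy': 202.25783996645998, 'xyz': array([175.85084328, 577.73478495, 371.88121585]), 'attitude': array([1.64223342e+02, 7.19112119e-02, 6.64875893e+01])}
```

View pics/top0.png

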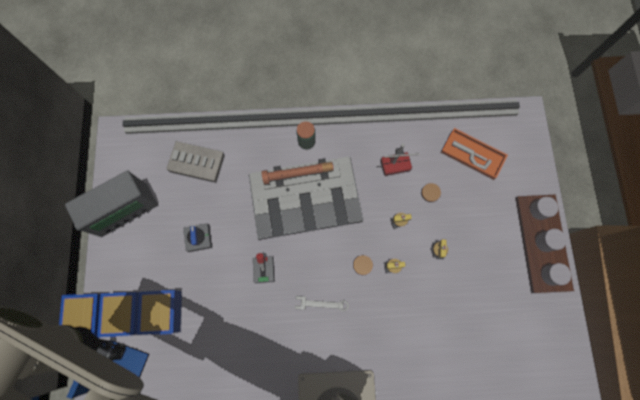

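View pics/scene0.png

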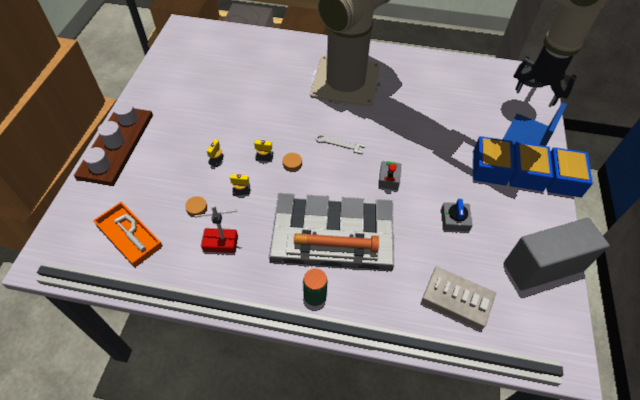

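The top view shows all three T-bolts (yellow nuts near (401,220), (441,249), (396,266)). The isolator is at (263,265) with its red grip up and green mark down, which is the -x side. The probe switch is at (196,237) and the bed at (305,197). The scene view agrees.

```bash
cat > h.py <<'E'
import numpy as np, cv2
from scipy.spatial.transform import Rotation as R
from bench import status, viewer, job
RANGES={'yellow':((20,120,90),(35,255,255)),'blue':((105,150,60),(125,255,255)),
        'red':((172,150,60),(180,255,255)),'red2':((0,170,60),(6,255,255)),'green':((45,120,50),(80,255,255))}
def cam(n):
    m=viewer.camera_model(n); f=200/np.tan(np.radians(m['vertical_fov']/2))
    return dict(f=f,c=np.array([m['cx'],m['cy']]),p=np.array(m['xyz']),R=R.from_euler('xyz',m['attitude'],degrees=True).as_matrix())
def shot(n):
    c=cam(n); return viewer.snapshot(n),c
def ray(c,px):
    d=np.r_[(np.array(px,float)-c['c'])/c['f'],1]; d=c['R']@d; return d/np.linalg.norm(d)
def onz(c,px,z):
    d=ray(c,px); return c['p']+d*(z-c['p'][2])/d[2]
def proj(c,P):
    q=c['R'].T@(np.array(P,float)-c['p']); return q[:2]/q[2]*c['f']+c['c']
def tri(obs):
    A=np.zeros((3,3));b=np.zeros(3);L=[]
    for c,px in obs:
        d=ray(c,px);M=np.eye(3)-np.outer(d,d);A+=M;b+=M@c['p'];L.append((M,c['p']))
    X=np.linalg.solve(A,b); return X,[round(float(np.linalg.norm(M@(X-p))),1) for M,p in L]
def mask(img,col):
    h=cv2.cvtColor(img,cv2.COLOR_RGB2HSV)
    m=cv2.inRange(h,*[np.array(v) for v in RANGES[col]])
    if col=='red': m|=cv2.inRange(h,*[np.array(v) for v in RANGES['red2']])
    return m
def blobs(img,col,amin=8):
    n,l,s,ce=cv2.connectedComponentsWithStats(mask(img,col))
    return [(ce[i].round(1).tolist(),int(s[i,4]),s[i,:4].tolist()) for i in range(1,n) if s[i,4]>=amin]
E
python3 - <<'E'
from h import *
np.set_printoptions(precision=1,suppress=True)
C={}
for n in("top","scene"):
    img=cv2.imread(f"pics/{n}0.png")[:,:,::-1].copy(); c=C[n]=cam(n)
    for col in("yellow","blue","red","green"):
        for b in blobs(img,col): print(n,col,b, onz(c,b[0],{'yellow':54,'blue':60,'red':95,'green':40}[col]))
t=cv2.imread("pics/top0.png");s=cv2.imread("pics/scene0.png")
a=cv2.resize(t[140:300,170:460],(800,441),interpolation=cv2.INTER_CUBIC)
cv2.imwrite("pics/topc.png",a)
E
```

```text
top yellow ([397.3, 217.9], 30, [394, 215, 8, 6]) [ 542.4 -212.7   54. ]
top yellow ([407.5, 217.1], 14, [406, 215, 4, 5]) [ 543.4 -243.6   54. ]
top yellow ([443.0, 242.5], 12, [442, 241, 3, 4]) [ 461.2 -341.3   54. ]
top yellow ([442.7, 252.7], 26, [441, 250, 5, 7]) [ 431.  -336.7   54. ]
top yellow ([390.4, 264.8], 24, [388, 263, 6, 5]) [ 403.2 -179.2   54. ]
top yellow ([401.4, 264.3], 14, [400, 263, 4, 4]) [ 403.1 -211.6   54. ]
top yellow ([77.7, 312.7], 696, [64, 299, 28, 30]) [311.5 726.   54. ]
top yellow ([110.1, 313.6], 384, [102, 298, 22, 34]) [304.5 633.2  54. ]
top yellow ([155.2, 324.1], 17, [151, 322, 10, 7]) [269.2 503.   54. ]
top blue ([192.2, 234.8], 8, [191, 233, 3, 5]) [520.2 402.4  60. ]
top blue ([169.7, 292.6], 25, [162, 291, 12, 7]) [354.7 463.   60. ]
top blue ([92.9, 311.4], 488, [59, 293, 71, 45]) [312.9 679.7  60. ]
top blue ([170.8, 322.0], 72, [160, 309, 14, 24]) [272.8 456.9  60. ]
top blue ([127.6, 357.9], 102, [116, 348, 23, 21]) [182.5 573.2  60. ]
top blue ([132.6, 366.4], 13, [131, 363, 5, 7]) [159.6 558.   60. ]
top blue ([73.2, 389.7], 74, [68,
[... 519 characters left out ...]
87, [558, 150, 31, 30]) [286.5 726.9  54. ]
scene yellow ([484.9, 162.3], 10, [483, 161, 6, 3]) [331.1 470.4  54. ]
scene yellow ([239.0, 179.1], 153, [230, 174, 19, 11]) [ 540.1 -225.7   54. ]
scene yellow ([239.0, 186.6], 35, [234, 185, 12, 4]) [ 565.8 -218.    54. ]
scene blue ([530.1, 161.2], 3813, [473, 103, 120, 94]) [304.5 601.1  60. ]
scene blue ([459.9, 208.2], 99, [457, 199, 8, 20]) [517.9 399.7  60. ]
scene red ([392.0, 167.3], 47, [389, 164, 7, 8]) [440.9 198.8  95. ]
scene red ([389.6, 178.6], 28, [385, 177, 10, 4]) [482.6 196.5  95. ]
scene red ([219.0, 240.7], 707, [202, 229, 35, 24]) [ 767.6 -204.9   95. ]
scene green ([388.6, 162.8], 12, [387, 162, 5, 3]) [379.9 189.8  40. ]
```

View pics/topc.png

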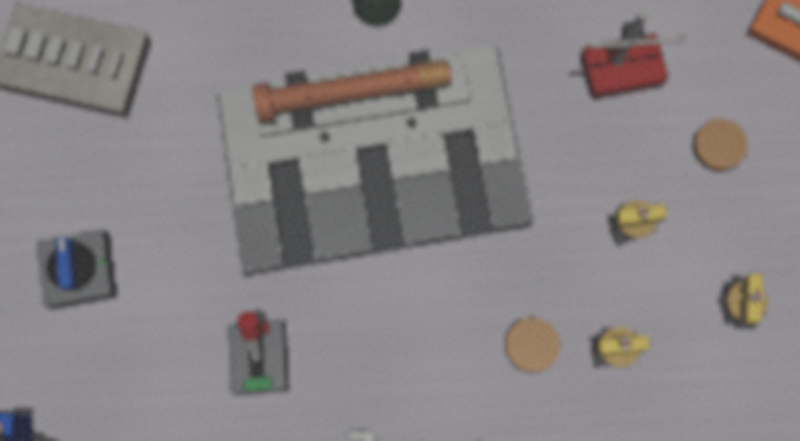

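The enlarged top view shows each nut bar and its head shadow, the isolator lever leaning to the red (+x) side, and the blue bar roughly along x. I'll now move the wrist camera over the isolator and bed.

Emit:
arm_command --targets '[[[0.025, -0.044, 0.003, 0, 0, 0.051, -1], [0.025, -0.044, 0.003, 0, 0, 0.051, -1], [0.025, -0.044, 0.003, 0, 0, 0.051, -1], [0.025, -0.044, 0.003, 0, 0, 0.051, -1], [0.025, -0.044, 0.003, 0, 0, 0.051, -1], [0.025, -0.044, 0.003, 0, 0, 0.051, -1], [0.025, -0.044, 0.003, 0, 0, 0.051, -1], [0.025, -0.044, 0.003, 0, 0, 0.051, -1], [0, 0, 0, 0, 0, 0, -1]]]'

```text
time: 1.27
tool_pos: [440.4, 195.5, 255.3]
tcp_rot: [-180.0, 0.0, 179.7]
ft_force: [-0.3, 0.9, 0.1]
finger_gap: -0.2
grip_force: 0.0
```

Run:
```python
from h import *
import pickle
img,c=shot("wrist"); pickle.dump((img,c),open("w1.pkl","wb"))
cv2.imwrite("pics/w1.png",img[:,:,::-1])
np.set_printoptions(precision=1,suppress=True)
print(c['p'],status.sense()['tool_pos'],status.sense()['tcp_rot'])
for col in("blue","red","green","yellow"):
    for b in blobs(img,col,15): print(col,b)
```

```text
[371.5 196.2 396.8] [439.5 197.1 255.1] [180.   -0.  179.7]
blue ([567.2, 56.6], 6307, [527, 0, 113, 106])
blue ([492.6, 237.5], 833, [482, 216, 23, 48])
red ([328.8, 180.7], 526, [317, 167, 24, 29])
red ([47.1, 354.6], 2302, [9, 333, 80, 48])
green ([327.6, 124.8], 211, [315, 120, 25, 10])
yellow ([615.6, 48.9], 4305, [583, 0, 57, 94])
yellow ([4.3, 135.0], 109, [0, 128, 12, 13])
yellow ([5.9, 157.0], 100, [0, 153, 15, 9])
yellow ([7.3, 251.5], 348, [0, 238, 21, 29])
```

View pics/w1.png

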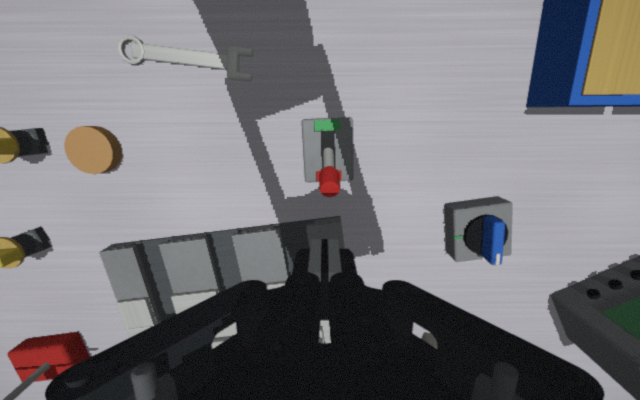

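The wrist view shows the isolator grip at (329,181) with its green mark at (328,125). The blue bar is at (493,237), the bed's front edge around row 235, and two bolts at the left edge.

Run:
```python
from h import *
import pickle
np.set_printoptions(precision=1,suppress=True)
img,c=pickle.load(open("w1.pkl","rb"))
s=cam("scene");t=cam("top")
print("red z89",onz(c,(328.8,180.7),89),"tri",tri([(c,(328.8,180.7)),(s,(391.5,167.8))]))
print("green z40",onz(c,(327.6,124.8),40),"tri",tri([(c,(327.6,124.8)),(s,(388.6,162.8))]))
print("blue",tri([(c,(492.6,237.5)),(s,(459.9,208.2))]))
# box edges of isolator / blue box corners
for n,p in dict(i0=(303,120),i1=(352,118),i2=(353,180),i3=(304,182)).items(): print(n,onz(c,p,40))
for n,p in dict(b0=(446,204),b1=(508,199),b2=(512,254),b3=(454,261)).items(): print(n,onz(c,p,35))
for n,p in dict(f0=(104,248),f1=(341,218)).items(): print(n,onz(c,p,27))
```

```text
red z89 [435.3 200.5  89. ] tri (array([435.8, 199.3,  86.3]), [1.3, 1.3])
green z40 [379.8 200.   40. ] tri (array([379.6, 194.9,  39.5]), [5.1, 5.1])
blue (array([514.4, 401. ,  55.5]), [0.3, 0.3])
i0 [374.3 171.8  40. ]
i1 [372.4 228.   40. ]
i2 [444.8 230.5  40. ]
i3 [446.9 171.1  40. ]
b0 [477.3 348.5  35. ]
b1 [471.3 425.4  35. ]
b2 [546.6 442.7  35. ]
b3 [556.3 367.3  35. ]
f0 [ 538.1 -100.3   27. ]
f1 [497.7 217.2  27. ]
```

Emit:
arm_command --targets '[[[0.021, 0.001, -0.01, 0, 0, 0, -1], [0.021, 0.001, -0.05, 0, 0, 0, -1], [0, 0, -0.055, 0, 0, 0, -1], [0, 0, -0.05, 0, 0, 0, -1], [0, 0, -0.015, 0, 0, 0, -1], [0, 0, 0, 0, 0, 0, -1]]]'

```text
time: 2.08
tool_pos: [480.3, 201.0, 75.1]
tcp_rot: [-180.0, -0.1, 179.9]
ft_force: [-0.5, 0.8, -0.6]
finger_gap: -0.3
grip_force: 0.0
```

Emit:
arm_command --targets '[[[-0.01, 0, 0, 0, 0, 0, -1], [-0.01, 0, 0, 0, 0, 0, -1], [-0.01, 0, 0, 0, 0, 0, -1], [-0.01, 0, 0, 0, 0, 0, -1], [-0.01, 0, 0, 0, 0, 0, -1], [-0.01, 0, 0, 0, 0, 0, -1], [-0.01, 0, 0, 0, 0, 0, -1], [0, 0, 0, 0, 0, 0, -1], [0.03, 0, 0, 0, 0, 0, -1], [0.02, 0, 0.04, 0, 0, 0, -1]]]'

```text
time: 3.32
tool_pos: [459.3, 199.4, 112.4]
tcp_rot: [-179.9, -0.4, 179.9]
ft_force: [1.2, -0.4, 0.2]
finger_gap: -0.1
grip_force: 0.0
```

Emit:
arm_command --targets '[[[0, -0.03, 0.05, 0, 0, 0, 0], [0, -0.05, 0.03, 0, 0, 0, 1], [0, -0.06, 0.03, 0, 0, 0, 1], [0, -0.06, 0.03, 0, 0, 0, 1], [0, -0.06, 0, 0, 0, 0, 1], [0, -0.06, 0, 0, 0, 0, 1], [0, 0, 0, 0, 0, 0, 1]]]'

```text
time: 4.2
tool_pos: [460.7, -115.5, 251.2]
tcp_rot: [-179.9, -0.0, 179.5]
ft_force: [-0.1, 0.2, -0.1]
finger_gap: 85.3
grip_force: 0.0
```

Run:
```python
from h import *
import pickle
img,c=shot("wrist"); pickle.dump((img,c),open("w2.pkl","wb"))
cv2.imwrite("pics/w2.png",img[:,:,::-1])
np.set_printoptions(precision=1,suppress=True)
print(c['p'],status.sense()['tool_pos'],status.sense()['tcp_rot'])
for col in("red","green","yellow"):
    for b in blobs(img,col,15): print(col,b)
```

```text
[ 391.9 -114.7  392.7] [ 460.8 -113.4  251.1] [180.   -0.  179.6]
red ([633.9, 110.0], 204, [627, 99, 13, 21])
red ([593.8, 156.6], 222, [581, 152, 27, 10])
red ([252.6, 336.5], 1058, [224, 323, 55, 32])
green ([604.9, 103.9], 282, [591, 99, 29, 11])
yellow ([255.3, 126.6], 931, [228, 108, 51, 36])
yellow ([126.3, 164.3], 588, [118, 142, 25, 48])
yellow ([151.2, 164.3], 297, [146, 148, 13, 32])
yellow ([237.4, 238.5], 907, [212, 222, 46, 32])
```

View pics/w2.png

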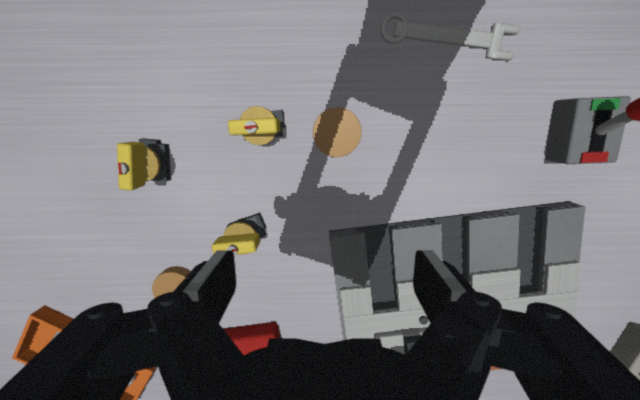

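The isolator lever now leans to the green (OFF) side. The view also shows the three bolts at (255,127), (135,164) and (237,238), and the bed front from (331,232) to (583,204). Next come close views of the bed and the bolts.

Emit:
arm_command --targets '[[[0.035, 0.06, -0.025, 0, 0, 0, 1], [0.034, 0.054, -0.025, 0, 0, 0, 1], [0, 0, 0, 0, 0, 0, 1]]]'

```text
time: 4.62
tool_pos: [521.2, -6.5, 204.3]
tcp_rot: [179.9, -0.3, -179.8]
ft_force: [0.3, 0.1, -0.5]
finger_gap: 85.4
grip_force: 0.0
```

Run:
```python
from h import *
import pickle
img,c=shot("wrist"); pickle.dump((img,c),open("b1.pkl","wb"))
print(c['p'],status.sense()['tool_pos'])
```

```text
[453.07575906  -6.912825   346.18113508] [521.15574378  -8.35813062 205.67208927]
```

Emit:
arm_command --targets '[[[0, 0.055, 0, 0, 0, 0, 1], [0, 0.055, 0, 0, 0, 0, 1], [0, 0, 0, 0, 0, 0, 1]]]'

```text
time: 5.05
tool_pos: [521.4, 101.6, 208.3]
tcp_rot: [180.0, 0.1, -179.8]
ft_force: [-0.1, -0.9, -1.0]
finger_gap: 85.4
grip_force: 0.0
```

Run:
```python
from h import *
import pickle
img,c=shot("wrist"); pickle.dump((img,c),open("b2.pkl","wb"))
i1=pickle.load(open("b1.pkl","rb"))[0]
print(c['p'],status.sense()['tool_pos'])
cv2.imwrite("pics/b12.png",np.vstack([i1[60:360],img[60:360]])[:,:,::-1])
```

```text
[452.40568486 101.46318015 349.68729559] [521.52346215  99.76383465 208.13597267]
```

View pics/b12.png

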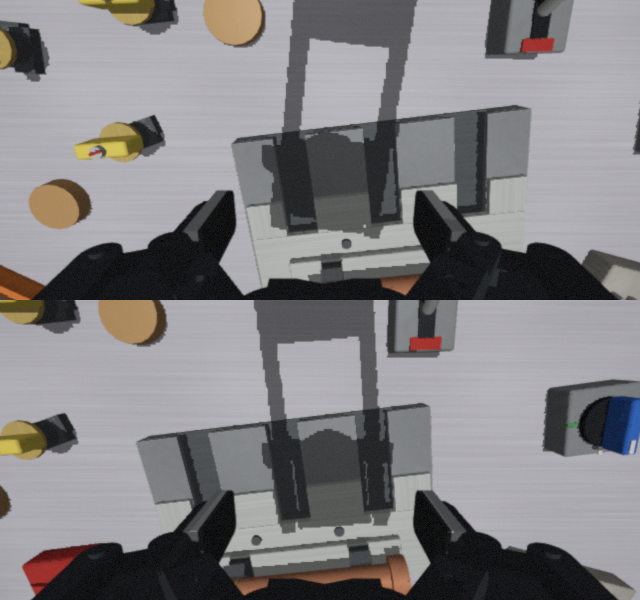

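Emit:
arm_command --targets '[[[-0.02, -0.06, 0.01, 0, 0, 0, 1], [-0.02, -0.06, 0, 0, 0, 0, 1], [-0.02, -0.06, 0, 0, 0, 0, 1], [-0.02, -0.06, 0, 0, 0, 0, 1], [-0.02, -0.06, 0, 0, 0, 0, 1], [0, 0, 0, 0, 0, 0, 1]]]'

```text
time: 5.85
tool_pos: [420.7, -202.4, 217.6]
tcp_rot: [-179.9, 0.0, 179.4]
ft_force: [0.4, 0.1, -0.3]
finger_gap: 85.4
grip_force: 0.0
```

Run:
```python
from h import *
import pickle
img,c=shot("wrist"); pickle.dump((img,c),open("n1.pkl","wb"))
print(c['p'],status.sense()['tool_pos'])
```

```text
[ 351.87829875 -201.22708042  359.16783913] [ 421.59891031 -200.16514278  217.51722463]
```

Emit:
arm_command --targets '[[[0, -0.05, 0, 0, 0, 0, 1], [0, -0.05, 0, 0, 0, 0, 1], [0, 0, 0, 0, 0, 0, 1]]]'

```text
time: 6.28
tool_pos: [422.8, -299.1, 217.0]
tcp_rot: [-180.0, -0.0, 179.8]
ft_force: [-0.2, 1.1, -0.7]
finger_gap: 85.5
grip_force: 0.0
```

Run:
```python
from h import *
import pickle
img,c=shot("wrist"); pickle.dump((img,c),open("n2.pkl","wb"))
i1=pickle.load(open("n1.pkl","rb"))[0]
print(c['p'],status.sense()['tool_pos'])
for i in(i1,img):
    for b in blobs(i,"yellow",40)+blobs(i,"red",4): print(b)
cv2.imwrite("pics/n12.png",np.vstack([i1[60:360],img[60:360]])[:,:,::-1])
```

```text
[ 354.096952   -298.62074209  358.56016379] [ 422.98446642 -297.54710076  216.91154869]
([334.6, 166.5], 836, [310, 146, 51, 37])
([197.4, 206.0], 664, [188, 182, 23, 52])
([218.5, 203.9], 304, [212, 188, 14, 32])
([302.4, 287.2], 762, [284, 269, 45, 32])
([333.8, 169.7], 9, [330, 169, 8, 2])
([192.0, 210.0], 5, [192, 208, 1, 5])
([192.0, 216.0], 5, [192, 214, 1, 5])
([428.7, 161.1], 1293, [403, 143, 58, 38])
([289.3, 200.9], 847, [274, 179, 34, 53])
([394.0, 284.0], 819, [368, 264, 48, 35])
([433.5, 168.0], 6, [431, 168, 6, 1])
([288.8, 206.8], 6, [288, 205, 2, 5])
([288.3, 212.7], 6, [288, 211, 2, 5])
```

View pics/n12.png

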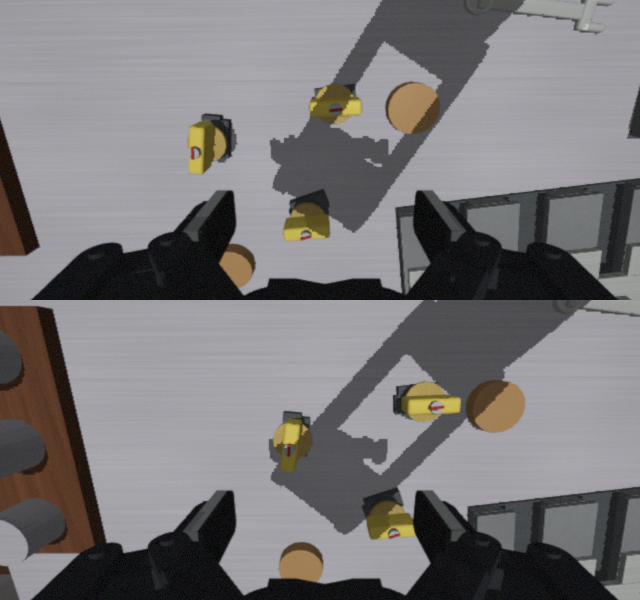

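The bed views show the front edge from (233,203) to (530,168) and the slot mouths. The bolt views show the three nuts, each with its red line. I'll enlarge crops of both for precise pixels.

Run:
```python
from h import *
import pickle
g=lambda n:pickle.load(open(n+".pkl","rb"))[0]
a=g("b1")[155:300,225:545]; b=g("b2")[155:300,125:445]
v=np.vstack([cv2.resize(x,None,fx=2,fy=2,interpolation=cv2.INTER_CUBIC) for x in(a,b)])
cv2.imwrite("pics/bedc.png",np.clip(v.astype(float)*1.5,0,255).astype(np.uint8)[:,:,::-1])
T=[]
for n,cs in(("n1",[(334,166),(204,204),(304,280)]),("n2",[(428,161),(289,200),(390,280)])):
    T.append(np.hstack([cv2.resize(g(n)[y-33:y+33,x-33:x+33],(264,264),interpolation=cv2.INTER_CUBIC) for x,y in cs]))
cv2.imwrite("pics/nc.png",np.clip(np.vstack(T).astype(float)*1.3,0,255).astype(np.uint8)[:,:,::-1])
```

```text
(no output)
```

View pics/bedc.png

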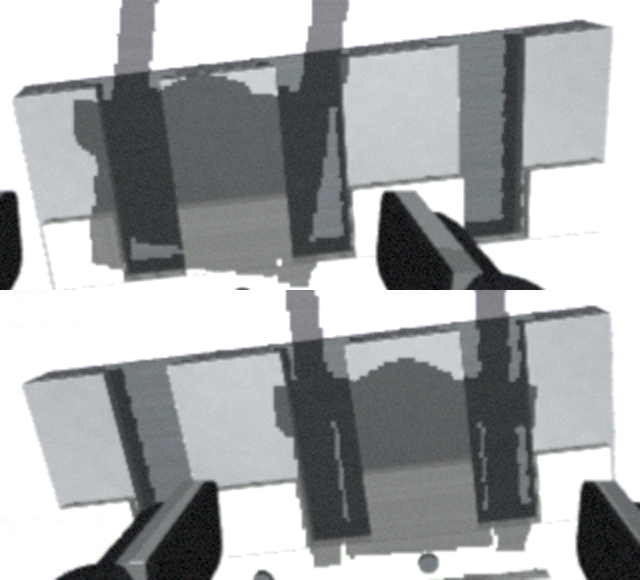

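View pics/nc.png

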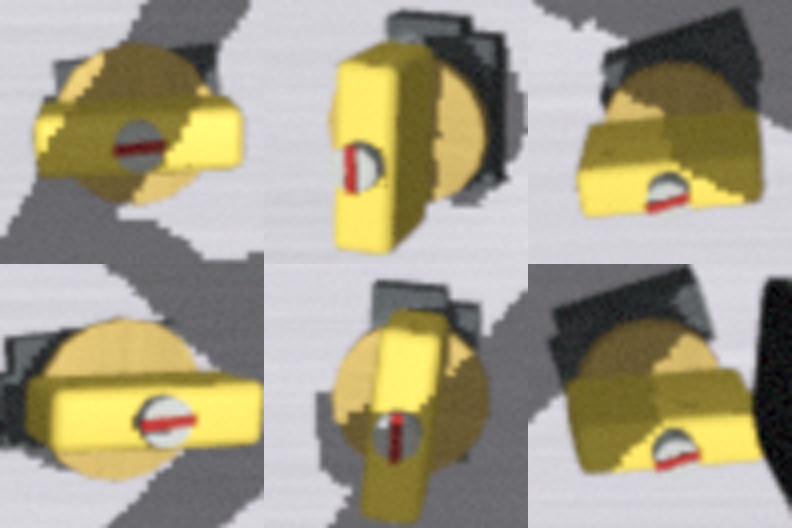

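The crops give the front edge corners at (232.5,203.5) and (530,169) in b1, and (137.5,201) and (430,166.5) in b2. The slot lip edges and the red lines on the three studs are also readable. Converting to world coordinates.

Run:
```python
from h import *
import pickle
np.set_printoptions(precision=1,suppress=True)
C={n:pickle.load(open(n+".pkl","rb"))[1] for n in("b1","b2","n1","n2","w1","w2")}
FL=tri([(C['b1'],(232.5,203.5)),(C['b2'],(137.5,201))]);FR=tri([(C['b1'],(530,169)),(C['b2'],(430,166.5))])
print("FL",FL,"FR",FR)
P=[]
for n,l,r in(("b1",(232.5,203.5),(530,169)),("b2",(137.5,201),(430,166.5)),):
    a,b=onz(C[n],l,27),onz(C[n],r,27); d=b-a; print(n,a,b,np.linalg.norm(d),np.degrees(np.arctan2(-d[0],d[1]))); P.append((a,b))
a,b=np.mean(P,0); d=(b-a)[:2]; yaw=np.arctan2(-d[0],d[1]); m=(a+b)[:2]/2
Rz=np.array([[np.cos(yaw),-np.sin(yaw)],[np.sin(yaw),np.cos(yaw)]])
o=m+Rz@[80,0]; print("bed origin",o,"yaw",np.degrees(yaw))
inv=lambda p:Rz.T@(p[:2]-o)
for n,off,pts in(("b1",(225,155),[(107,150),(171,150),(284,150),(349,150),(462,150),(524,110)]),("b2",(125,155),[(120,130),(178,130),(308,180),(360,180),(470,150),(532,150)])):
    for u,v in pts: print(n,u,v,"bed xy of lip edge",inv(onz(C[n],(off[0]+u/2,off[1]+v/2),27)))
for n,off,pts in(("b1",(225,155),[(40,221),(604,160)]),("b2",(125,155),[(60,215),(610,153)])):
    for u,v in pts: print(n,u,v,"flange front",inv(onz(C[n],(off[0]+u/2,off[1]+v/2),35)))
for k in(-100,0,100): print("slot",k,o+Rz@[-46,k],"notch",o+Rz@[20,k])
T={'C':[(336,170.5),(437,167.75)],'B':[(192.75,213),(289,211)],'A':[(306,298),(394.25,296.25)]}
for k,(p,q) in T.items(): print(k,tri([(C['n1'],p),(C['n2'],q)]),onz(C['n1'],p,76),onz(C['n2'],q,76))
def tile(n,i,u,v):
    cs={"n1":[(334,166),(204,204),(304,280)],"n2":[(428,161),(289,200),(390,280)]}[n][i]
    return (cs[0]-33+(u-264*i)/4, cs[1]-33+(v-(264 if n=="n2" else 0))/4)
def ang(n,i,p,q,z):
    a,b=onz(C[n],tile(n,i,*p),z),onz(C[n],tile(n,i,*q),z); d=b-a; return np.degrees(np.arctan2(d[1],d[0]))%180, np.linalg.norm(d)
for lab,n,i,p,q,z in [("C red","n1",0,(115,153),(165,146),76),("C red","n2",0,(143,427),(194,420),76),("C bar","n2",0,(54,446),(258,443),69),("C bar","n1",0,(40,176),(236,166),69),
 ("B red","n1",1,(351,145),(351,192),76),("B red","n2",1,(396,415),(396,462),76),("B bar","n1",1,(340,65),(336,245),69),("B bar","n2",1,(380,322),(362,515),69),("B bar","n2",1,(444,325),(420,520),69),
 ("A red","n1",2,(648,210),(688,198),76),("A red","n2",2,(656,467),(699,455),76),("A bar","n1",2,(587,215),(760,201),69),("A bar","n2",2,(586,471),(755,460),69),("A head","n1",2,(606,57),(740,10),12),("A head","n2",2,(553,309),(690,268),12)]:
    print(lab,n,ang(n,i,p,q,z))
```

```text
FL (array([ 543.8, -107.8,   25. ]), [0.3, 0.3]) FR (array([504.6, 218.2,  22.5]), [0.2, 0.2])
b1 [ 543.5 -107.2   27. ] [504.1 215.1  27. ] 324.7530837125884 6.9777450509771075
b2 [ 543.  -106.5   27. ] [503.7 216.6  27. ] 325.50114112518503 6.945786012644989
bed origin [603.   64.2] yaw 6.961747148850009
b1 107 150 bed xy of lip edge [ -42.9 -117.4]
b1 171 150 bed xy of lip edge [-38.6 -81.4]
b1 284 150 bed xy of lip edge [-31.  -17.7]
b1 349 150 bed xy of lip edge [-26.6  19. ]
b1 462 150 bed xy of lip edge [-19.   82.7]
b1 524 110 bed xy of lip edge [-38.8 117.1]
b2 120 130 bed xy of lip edge [ -51.9 -115. ]
b2 178 130 bed xy of lip edge [-48.  -82.3]
b2 308 180 bed xy of lip edge [ -8.7 -13.8]
b2 360 180 bed xy of lip edge [-5.  16.3]
b2 470 150 bed xy of lip edge [-16.   81.7]
b2 532 150 bed xy of lip edge [-11.7 117.1]
b1 40 221 flange front [  -7.6 -160.7]
b1 604 160 flange front [ -7.1 157.9]
b2 60 215 flange front [  -7.5 -158. ]
b2 610 153 flange front [ -8.  158.9]
slot -100 [569.4 -40.6] notch [635.  -32.6]
slot 0 [557.3  58.6] notch [622.8  66.6]
slot 100 [545.2 157.9] 
[... 693 characters left out ...]
2400703034), np.float64(12.16179677199908))
B bar n1 (np.float64(171.20658427438232), np.float64(48.29326818312141))
B bar n2 (np.float64(172.4954302567291), np.float64(51.10213953678374))
B bar n2 (np.float64(171.67107741803198), np.float64(51.82992247010177))
A red n1 (np.float64(108.26368346745137), np.float64(11.478280608390941))
A red n2 (np.float64(107.73434227765092), np.float64(11.905217690005657))
A bar n1 (np.float64(94.73099322820708), np.float64(48.18963393578898))
A bar n2 (np.float64(94.01054170569294), np.float64(46.51522394771915))
A head n1 (np.float64(110.30838173797615), np.float64(45.74317735247461))
A head n2 (np.float64(108.11613525293858), np.float64(44.7986618773498))
```

Heights and sizes check out: the bed edge measures 22–25 mm (27 given), the front 325 mm (330), the slot edges sit at ±18 about −100/0/+100, and the stud tops at 74–76. First I'll grasp the bolt at (401,-191), whose bar yaw is about 91.5°.

Emit:
arm_command --targets '[[[-0.002, 0.012, 0, 0, 0, -0.172, 0.5], [-0.002, 0.012, 0, 0, 0, -0.172, 0.5], [-0.002, 0.012, 0, 0, 0, -0.172, 0.5], [-0.002, 0.012, 0, 0, 0, -0.172, 0.5], [-0.002, 0.012, 0, 0, 0, -0.172, 0.5], [-0.003, 0.012, 0, 0, 0, -0.172, 0.5], [-0.003, 0.012, 0, 0, 0, -0.172, 0.5], [-0.003, 0.012, 0, 0, 0, -0.172, 0.5], [-0.003, 0.011, -0.03, 0, 0, -0.172, 0.5], [0, 0, -0.06, 0, 0, 0, 0.5]]]'

```text
time: 7.58
tool_pos: [403.5, -189.4, 129.1]
tcp_rot: [179.6, 0.2, 91.2]
ft_force: [0.6, -1.3, -1.0]
finger_gap: 64.0
grip_force: 0.0
```

Emit:
arm_command --targets '[[[0, 0, 0, 0, 0, 0, 0.5], [0, 0, 0, 0, 0, 0, 0.5]]]'

```text
time: 7.82
tool_pos: [401.9, -189.8, 128.9]
tcp_rot: [179.9, 0.0, 91.3]
ft_force: [0.2, 0.1, -0.5]
finger_gap: 64.2
grip_force: 0.0
```

Run:
```python
from h import *
import pickle
np.set_printoptions(precision=1,suppress=True)
s=status.sense();print(s['tool_pos'],s['tcp_rot'],s['joint_pos'])
img,c=shot("wrist"); pickle.dump((img,c),open("g1.pkl","wb"))
cv2.imwrite("pics/g1.png",img[:,:,::-1])
for b in blobs(img,"yellow",40): print(b,onz(c,b[0],60))
print("proj of C",proj(c,(401,-191,76)),"tcp",proj(c,s['tool_pos']))
```

```text
[ 401.9 -189.8  128.9] [179.9   0.   91.3] [-31.9 -13.3 116.2   0.   77.  -33.2]
([321.8, 210.5], 1886, [297, 179, 51, 73]) [ 400.3 -186.5   60. ]
([491.5, 253.5], 2609, [460, 222, 59, 72]) [ 531.2 -218.3   60. ]
([363.6, 336.6], 56, [356, 335, 18, 4]) [ 437.4 -296.1   60. ]
proj of C [322.5 223.7] tcp [323.8 256.6]
```

View pics/g1.png

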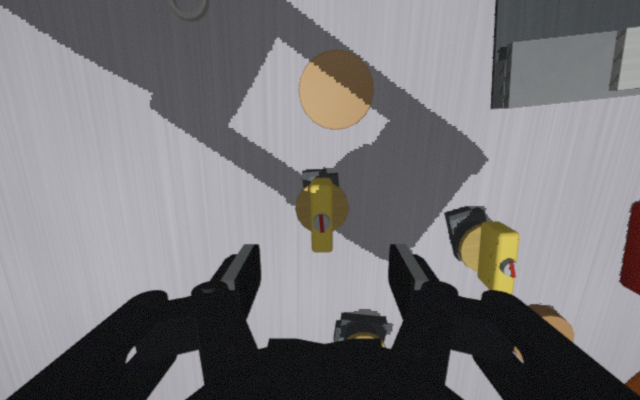

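The nut is centred between the fingers, with its stud at (322,224) as predicted and the bar aligned. I'll descend and grip.

Emit:
arm_command --targets '[[[0, -0.001, -0.04, 0, 0, 0, 0.5], [0, 0, -0.035, 0, 0, 0, 0.5], [0, 0, -0.01, 0, 0, 0, 0.5], [0, 0, 0, 0, 0, 0, -0.7], [0, 0, 0, 0, 0, 0, -1], [0, 0, 0, 0, 0, 0, -1], [0, 0, 0, 0, 0, 0, -1], [0, 0, 0, 0, 0, 0, -1]]]' --force 60

```text
time: 8.88
tool_pos: [402.3, -192.0, 43.7]
tcp_rot: [179.9, 0.1, 91.2]
ft_force: [-1.1, 0.8, 7.3]
finger_gap: 14.7
grip_force: 61.0
```

```bash
cat >> h.py <<'E'
def redline(img,c,px,r=14,z=76):
    """yaw of the red line of the stud near px (mod 180) and its centre"""
    x,y=int(px[0]),int(px[1]); m=np.zeros(img.shape[:2],np.uint8); m[max(y-r,0):y+r,max(x-r,0):x+r]=1
    h=cv2.cvtColor(img,cv2.COLOR_RGB2HSV); k=((h[...,0]<8)|(h[...,0]>168))&(h[...,1]>110)&(m>0)
    v,u=np.nonzero(k); w=h[v,u,1].astype(float)-100
    P=np.array([onz(c,(a,b),z)[:2] for a,b in zip(u,v)]); mu=(P*w[:,None]).sum(0)/w.sum()
    C=((P-mu)*w[:,None]).T@(P-mu)/w.sum(); e,V=np.linalg.eigh(C)
    return np.degrees(np.arctan2(V[1,1],V[0,1]))%180, mu, np.sqrt(e), len(u)
def bartop(img,c,px,r=36,z=69):
    return None
E
python3 - <<'E'
from h import *
import pickle
np.set_printoptions(precision=2,suppress=True)
s=status.sense();print(s['tool_pos'],s['tcp_rot'],s['finger_gap'],s['grip_force'])
img,c=pickle.load(open("g1.pkl","rb"))
print(redline(img,c,(322,224)),redline(img,c,(508,268)))
for n,ps in(("n1",[(336,170),(193,213),(306,298)]),("n2",[(437,168),(289,211),(394,296)])):
    i,cc=pickle.load(open(n+".pkl","rb"))
    for p in ps: print(n,redline(i,cc,p,10))
x=img[165:260,285:360]
cv2.imwrite("pics/g1c.png",np.clip(1.3*cv2.resize(x,None,fx=6,fy=6,interpolation=cv2.INTER_CUBIC).astype(float),0,255).astype(np.uint8)[:,:,::-1])
E
```

```text
[ 402.33 -192.     43.68] [179.86   0.1   91.2 ] 14.671906045048798 61.02289080619812
(np.float64(96.35489364435185), array([ 400.05, -190.66]), array([0.59, 3.52]), 60) (np.float64(108.88254041658159), array([ 538.14, -222.76]), array([0.65, 3.49]), 57)
n1 (np.float64(95.94804047912369), array([ 399.8 , -191.71]), array([0.55, 3.27]), 29)
n1 (np.float64(173.57472991320515), array([ 441.92, -333.71]), array([0.62, 3.43]), 31)
n1 (np.float64(106.81707779972604), array([ 538.52, -224.  ]), array([0.54, 3.37]), 19)
n2 (np.float64(97.67743286767974), array([ 400.16, -193.35]), array([0.63, 3.48]), 33)
n2 (np.float64(175.07997130015508), array([ 441.2 , -334.19]), array([0.55, 3.45]), 25)
n2 (np.float64(109.57727656304384), array([ 538.7 , -224.87]), array([0.51, 3.12]), 18)
```

Emit:
arm_command --targets '[[[0, 0, 0.04, 0, 0, 0, -1], [0, 0, 0.058, 0, 0, 0, -1], [0, 0, 0, 0, 0, 0, -1]]]'

```text
time: 9.25
tool_pos: [404.1, -193.0, 145.4]
tcp_rot: [179.5, 0.3, 91.2]
ft_force: [0.6, -1.4, -5.0]
finger_gap: 14.7
grip_force: 60.9
```

Emit:
arm_command --targets '[[[0.016, 0.039, 0, 0, 0, 0.175, -1], [0.016, 0.039, 0, 0, 0, 0.175, -1], [0.016, 0.039, 0, 0, 0, 0.175, -1], [0.016, 0.039, 0, 0, 0, 0.175, -1], [0.016, 0.039, 0, 0, 0, 0.175, -1], [0.016, 0.039, 0, 0, 0, 0.175, -1], [0.016, 0.039, 0, 0, 0, 0.175, -1], [0.016, 0.039, 0, 0, 0, 0.175, -1], [0.019, 0.039, 0, 0, 0, 0.175, -1], [0, 0, 0, 0, 0, 0, -1]]]'

```text
time: 10.5
tool_pos: [547.5, 162.3, 137.9]
tcp_rot: [180.0, -0.2, -178.3]
ft_force: [-0.2, -0.2, -3.9]
finger_gap: 15.5
grip_force: 60.9
```

Emit:
arm_command --targets '[[[0, 0, -0.03, 0, 0, 0, -1], [0, 0, -0.02, 0, 0, 0, -1], [0, 0, 0, 0, 0, 0, -1], [0, 0, 0, 0, 0, 0, -1]]]'

```text
time: 11.0
tool_pos: [548.3, 159.5, 90.5]
tcp_rot: [180.0, 0.0, -178.6]
ft_force: [0.0, 0.1, -3.5]
finger_gap: 14.7
grip_force: 60.9
```

Run:
```python
from h import *
import pickle
np.set_printoptions(precision=2,suppress=True)
s=status.sense();print(s['tool_pos'],s['tcp_rot'],s['finger_gap'],s['grip_force'],s['ft_force'])
img,c=shot("wrist"); pickle.dump((img,c),open("s1.pkl","wb"))
x=img[140:330,220:460]
cv2.imwrite("pics/s1c.png",np.clip(1.6*cv2.resize(x,None,fx=3.2,fy=3.1,interpolation=cv2.INTER_CUBIC).astype(float),0,255).astype(np.uint8)[:,:,::-1])
t=s['tool_pos'];print("head foot px",proj(c,t-[0,0,44]))
```

```text
[548.3  159.51  90.46] [ 180.      0.02 -178.6 ] 14.692403835861546 60.86824178695679 [ 0.01  0.12 -3.53]
head foot px [323.88 226.04]
```

View pics/s1c.png

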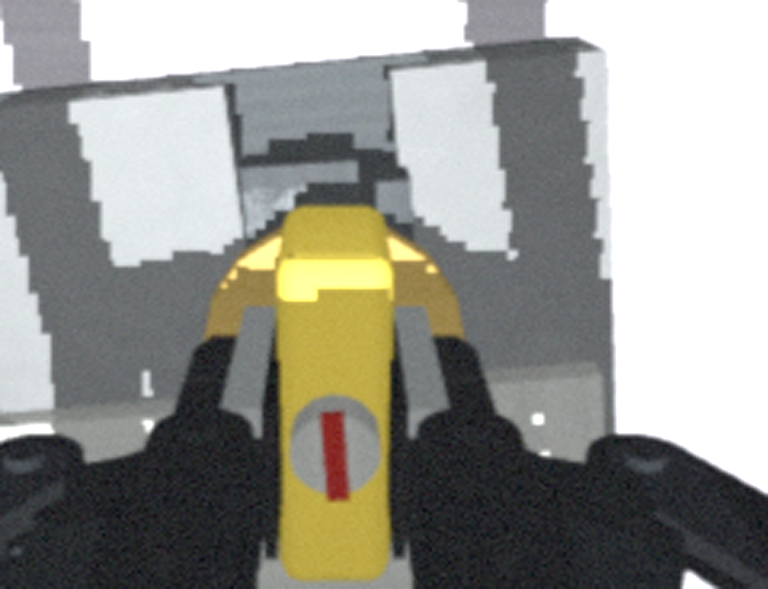

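The bolt is held over slot2. In the crop, the lip edges run (228,87)–(243,235) on the left and (388,68)–(405,180) on the right, the red line runs (332,412)–(339,500), and the head is just above the slot.

Run:
```python
from h import *
import pickle
np.set_printoptions(precision=2,suppress=True)
img,c=pickle.load(open("s1.pkl","rb"))
t=np.array([548.3,159.5,90.46]); px=lambda u,v:(220+u/3.2,140+v/3.1)
print("stud", onz(c,px(335,447),t[2]+32.3)-t, "red", redline(img,c,px(336,456),18,t[2]+32.3))
yaw=np.radians(181.4); ex=np.array([np.cos(yaw),np.sin(yaw)]);
B=np.radians(6.96); bx=np.array([np.cos(B),np.sin(B)]); by=np.array([-bx[1],bx[0]])
L=[(228,87),(235,150),(243,235)];Rr=[(388,68),(396,120),(405,180)]
for l,r in zip(L,Rr):
    a,b=onz(c,px(*l),27),onz(c,px(*r),27); print("lip L/R rel tcp, bed axes", (a-t)[:2]@bx,(a-t)[:2]@by,(b-t)[:2]@bx,(b-t)[:2]@by)
for q in(L,Rr):
    d=onz(c,px(*q[2]),27)-onz(c,px(*q[0]),27); print("edge yaw",np.degrees(np.arctan2(d[1],d[0])))
for q in((240,160),(358,160)): print("head front",(onz(c,px(*q),t[2]-32)-t)[:2]@bx,(onz(c,px(*q),t[2]-32)-t)[:2]@by)
```

```text
stud [-2.92  0.31 32.3 ] red (np.float64(4.896394532851957), array([546.42, 159.61]), array([0.66, 3.66]), 173)
lip L/R rel tcp, bed axes -37.25819261286235 -18.923881488398116 -38.11271771253194 15.691092502251356
lip L/R rel tcp, bed axes -22.86172507444915 -19.223118746256986 -26.30148660938096 16.46387009481688
lip L/R rel tcp, bed axes -2.5817727500581844 -19.968790707727386 -12.214505291588239 17.335044023153486
edge yaw 5.234020850133376
edge yaw 10.592114686829245
head front -27.81427073119234 -14.545848155800876
head front -25.67106942396397 7.31931524941485
```

Emit:
arm_command --targets '[[[0, -0.0015, -0.01, 0, 0, 0.037, -1], [0, 0, -0.01, 0, 0, 0, -1], [0, 0, 0, 0, 0, 0, -1], [0, 0, -0.004, 0, 0, 0, -1], [0, 0, -0.004, 0, 0, 0, -1], [0, 0, 0, 0, 0, 0, -1]]]'

```text
time: 11.8
tool_pos: [547.8, 158.3, 61.6]
tcp_rot: [-180.0, -0.0, -176.4]
ft_force: [-0.8, 0.3, -4.4]
finger_gap: 15.3
grip_force: 60.9
```

Emit:
arm_command --targets '[[[0, 0, -0.006, 0, 0, 0, -1], [0, 0, -0.005, 0, 0, 0, -1], [0, 0, 0, 0, 0, 0, -1], [0, 0, 0, 0, 0, 0, -1]]]'

```text
time: 12.3
tool_pos: [548.1, 158.4, 50.9]
tcp_rot: [-180.0, -0.0, -176.4]
ft_force: [-0.4, -0.1, -2.6]
finger_gap: 15.0
grip_force: 60.9
```

Run:
```python
from h import *
np.set_printoptions(precision=2,suppress=True)
s=status.sense();print(s['tool_pos'],s['tcp_rot'],s['ft_force'],s['wrist_torque'],s['joint_pos'])
```

```text
[548.07 158.36  50.94] [-180.     -0.01 -176.43] [-0.43 -0.08 -2.58] [-0.02 -0.    0.01] [ 10.97  12.13  99.73  -0.    68.15 -82.6 ]
```

Emit:
arm_command --targets '[[[0, 0, -0.002, 0, 0, 0, -1], [0, 0, 0, 0, 0, -0.17, -1], [0, 0, 0, 0, 0, -0.17, -1], [0, 0, 0, 0, 0, -0.17, -1], [0, 0, 0, 0, 0, -0.17, -1], [0, -0.001, 0, 0, 0, -0.17, -1], [0, 0, 0, 0, 0, 0, -1]]]'

```text
time: 13.18
tool_pos: [548.1, 157.3, 49.0]
tcp_rot: [180.0, 0.0, 134.9]
ft_force: [-0.0, -0.5, -3.9]
finger_gap: 14.7
grip_force: 60.9
```

Emit:
arm_command --targets '[[[0, 0, 0, 0, 0, -0.17, -1], [0, 0, 0, 0, 0, -0.17, -1], [0, 0, 0, 0, 0, -0.17, -1], [0, 0, 0, 0, 0, -0.17, -1], [0, 0, 0, 0, 0, -0.04, -1], [0, 0, 0, 0, 0, 0, -1], [0, 0, 0, 0, 0, 0, -1]]]'

```text
time: 14.05
tool_pos: [548.1, 157.4, 49.0]
tcp_rot: [180.0, 0.0, 93.8]
ft_force: [-0.8, 0.1, -4.3]
finger_gap: 15.0
grip_force: 60.9
```

Run:
```python
from h import *
np.set_printoptions(precision=2,suppress=True)
s=status.sense();print(s['tool_pos'],s['tcp_rot'],s['ft_force'],s['wrist_torque'],s['joint_pos'])
img,c=shot("wrist")
cv2.imwrite("pics/t1.png",img[:,:,::-1])
t=s['tool_pos']; print(redline(img,c,proj(c,t+[0,0,32.3]),18,t[2]+32.3))
```

```text
[548.11 157.37  49.01] [180.     0.    93.78] [-0.82  0.08 -4.29] [0.06 0.   0.  ] [10.87 12.24 99.83 -0.   67.93  7.09]
(np.float64(97.30947433314725), array([548.12, 159.55]), array([0.66, 3.67]), 173)
```

The head is square across (red line 97.3° against bed y at 97.0°) with no side force. Next, slide towards the notch.

Emit:
arm_command --targets '[[[0.008, 0.001, 0, 0, 0, 0, -1], [0.008, 0.001, 0, 0, 0, 0, -1], [0.008, 0.001, 0, 0, 0, 0, -1], [0.008, 0.001, 0, 0, 0, 0, -1], [0.008, 0.001, 0, 0, 0, 0, -1], [0.008, 0.001, 0, 0, 0, 0, -1], [0.008, 0.001, 0, 0, 0, 0, -1], [0, 0, 0, 0, 0, 0, -1]]]'

```text
time: 15.1
tool_pos: [604.7, 164.4, 49.1]
tcp_rot: [180.0, -0.0, 93.6]
ft_force: [0.3, 0.6, -3.6]
finger_gap: 14.8
grip_force: 60.9
```

Emit:
arm_command --targets '[[[0.003, 0.0004, 0, 0, 0, 0, -1], [0.003, 0.0003, 0, 0, 0, 0, -1], [0, 0, 0, 0, 0, 0, -1]]]'

```text
time: 15.48
tool_pos: [610.3, 165.0, 49.1]
tcp_rot: [180.0, 0.0, 93.6]
ft_force: [0.0, -0.9, -4.0]
finger_gap: 14.8
grip_force: 60.9
```

Emit:
arm_command --targets '[[[0.002, 0.0002, 0, 0, 0, 0, -1], [0, 0, 0, 0, 0, 0, -1]]]'

```text
time: 15.72
tool_pos: [612.2, 165.2, 49.0]
tcp_rot: [180.0, -0.0, 93.6]
ft_force: [0.7, -0.4, -4.3]
finger_gap: 15.3
grip_force: 60.9
```

Emit:
arm_command --targets '[[[0.001, 0.0001, 0, 0, 0, 0, -1], [0, 0, 0, 0, 0, 0, -1]]]'

```text
time: 15.98
tool_pos: [612.5, 165.3, 48.8]
tcp_rot: [-179.9, 0.0, 93.6]
ft_force: [-3.8, -0.5, -1.9]
finger_gap: 14.9
grip_force: 61.3
```

Emit:
arm_command --targets '[[[0.001, 0.0001, 0, 0, 0, 0, -1], [0, 0, 0, 0, 0, 0, -1]]]'

```text
time: 16.23
tool_pos: [612.7, 165.3, 48.7]
tcp_rot: [-179.8, 0.0, 93.6]
ft_force: [-7.8, -0.5, 1.4]
finger_gap: 14.8
grip_force: 61.7
```

Emit:
arm_command --targets '[[[0.001, 0.0001, 0, 0, 0, 0, -1], [0, 0, 0, 0, 0, 0, -1]]]'

```text
time: 16.48
tool_pos: [612.9, 165.4, 48.5]
tcp_rot: [-179.7, 0.0, 93.6]
ft_force: [-11.8, -1.3, 3.4]
finger_gap: 15.0
grip_force: 62.0
```

Emit:
arm_command --targets '[[[-0.0032, -0.0004, -0.001, 0, 0, 0, -1], [0, 0, 0, 0, 0, -0.15, -1], [0, 0, 0, 0, 0, -0.15, -1], [0, 0, 0, 0, 0, -0.15, -1], [0, 0, 0, 0, 0, -0.15, -1], [0, 0.0005, 0, 0, 0, -0.15, -1], [-0.0005, 0, 0, 0, 0, -0.15, -1], [0, 0, 0, 0, 0, -0.15, -1], [0, 0, 0, 0, 0, 0, -1]]]'

```text
time: 17.6
tool_pos: [612.0, 165.2, 48.1]
tcp_rot: [179.9, -0.1, 33.5]
ft_force: [0.7, -3.2, -4.0]
finger_gap: 14.8
grip_force: 60.9
```

```bash
cat > st.py <<'E'
from h import *
np.set_printoptions(precision=2,suppress=True)
s=status.sense();print(s['time'],s['tool_pos'],s['tcp_rot'],s['ft_force'],s['wrist_torque'],s['joint_pos'],s['finger_gap'])
E
python3 st.py
```

```text
17.6 [612.   165.2   48.11] [179.94  -0.05  33.49] [ 0.69 -3.18 -3.97] [-0.43 -0.18 -0.04] [10.49 21.21 89.04 -0.04 69.68 67.02] 14.821493176439647
```

Emit:
arm_command --targets '[[[0, 0, 0, 0, 0, -0.15, -1], [0, 0, 0, 0, 0, -0.15, -1], [0, 0, 0, 0, 0, -0.15, -1], [0, 0, 0, 0, 0, 0, -1]]]'

```text
time: 18.1
tool_pos: [611.9, 165.2, 48.1]
tcp_rot: [180.0, -0.1, 7.9]
ft_force: [2.0, -2.8, -5.4]
finger_gap: 15.0
grip_force: 60.7
```

```bash
python3 st.py
python3 - <<'E'
from h import *
s=status.sense(); img,c=shot("wrist"); t=s['tool_pos']; print(redline(img,c,proj(c,t+[0,0,32.3]),18,t[2]+32.3),t)
E
```

```text
18.1 [611.89 165.22  48.06] [179.97  -0.06   7.88] [ 1.96 -2.76 -5.36] [-0.68 -0.39 -0.04] [10.5  21.21 89.04 -0.04 69.69 92.63] 15.01109124684073
(np.float64(88.901925644204), array([613.86796251, 165.68781252]), array([0.75353689, 3.56201049]), 185) [611.8898965  165.22269301  48.05975411]
```

Emit:
arm_command --targets '[[[0, 0, 0, 0, 0, -0.1, -1], [0, 0, 0, 0, 0, -0.09, -1], [0, 0, 0, 0, 0, 0, -1]]]'

```text
time: 18.52
tool_pos: [611.7, 165.2, 48.0]
tcp_rot: [180.0, -0.0, -3.0]
ft_force: [1.7, -5.1, -4.6]
finger_gap: 14.8
grip_force: 60.8
```

```bash
python3 st.py
```

```text
18.525 [611.67 165.21  48.02] [179.97  -0.03  -2.97] [ 1.65 -5.12 -4.6 ] [-1.   -0.35  0.06] [ 10.5   21.21  89.05  -0.04  69.72 103.48] 14.750775781169734
```

Emit:
arm_command --targets '[[[0, 0, 0, 0, 0, -0.06, -1], [0, 0, 0, 0, 0, 0, -1]]]'

```text
time: 18.77
tool_pos: [610.9, 165.0, 48.0]
tcp_rot: [179.9, 0.1, -6.3]
ft_force: [-2.5, -5.6, -1.9]
finger_gap: 14.8
grip_force: 61.5
```

```bash
python3 st.py
python3 - <<'E'
from h import *
s=status.sense(); img,c=shot("wrist"); t=s['tool_pos']; print(redline(img,c,proj(c,t+[0,0,32.3]),18,t[2]+32.3),t)
E
```

```text
18.775 [610.94 165.03  47.96] [179.92   0.05  -6.34] [-2.53 -5.55 -1.87] [-1.29  0.38  0.68] [ 10.51  21.2   89.07  -0.06  69.81 106.87] 14.785082493595064
(np.float64(86.40874547127072), array([612.95579655, 165.07416233]), array([0.75770376, 3.55397488]), 188) [610.94021632 165.03052429  47.96346629]
```

The nut is tight: the end-stop torque is 0.68 N m and the bar is 92.7° from the head. Now release, lift and go over the bolt near (541,-224).

Emit:
arm_command --targets '[[[0, 0, 0, 0, 0, 0, 0], [0, 0, 0, 0, 0, 0, 0], [0, 0, 0, 0, 0, 0, 0], [0, 0, 0.04, 0, 0, 0, 0], [0, 0, 0.05, 0, 0, 0, 0], [0, 0, 0.04, 0, 0, 0, 0], [0, 0, 0, 0, 0, 0, 0]]]'

```text
time: 19.7
tool_pos: [614.4, 166.5, 183.7]
tcp_rot: [-179.8, -0.5, -6.6]
ft_force: [0.2, -0.2, 0.2]
finger_gap: 43.1
grip_force: 0.0
```

Run:
```python
from h import *
import pickle
s=status.sense(); img,c=shot("wrist"); pickle.dump((img,c),open("r1.pkl","wb")); print(s['tool_pos'],s['tcp_rot'])
p=proj(c,(611,165,80)); print(p,redline(img,c,p,16,80)); print(blobs(img,"yellow",60))
```

```text
[614.37609688 166.46728425 183.70991393] [-179.82570373   -0.50121201   -6.60580837]
[327.06139995 206.6374975 ] (np.float64(86.66658712342475), array([612.27022089, 164.55531602]), array([0.49144844, 3.46643707]), 29)
[([325.7, 196.8], 1070, [307, 171, 37, 60])]
```

Emit:
arm_command --targets '[[[-0.007, -0.039, 0, 0, 0, 0.175, 0.5], [-0.007, -0.039, 0, 0, 0, 0.175, 0.5], [-0.007, -0.039, 0, 0, 0, 0.175, 0.5], [-0.007, -0.039, 0, 0, 0, 0.175, 0.5], [-0.007, -0.039, 0, 0, 0, 0.175, 0.5], [-0.007, -0.039, 0, 0, 0, 0.175, 0.5], [-0.007, -0.039, 0, 0, 0, 0.175, 0.5], [-0.007, -0.039, 0, 0, 0, 0.175, 0.5], [-0.007, -0.039, 0, 0, 0, 0.175, 0.5], [-0.006, -0.033, 0, 0, 0, 0.18, 0.5]]]'

```text
time: 21.0
tool_pos: [541.2, -219.3, 176.1]
tcp_rot: [-179.9, -0.1, 94.2]
ft_force: [0.6, -0.5, 0.1]
finger_gap: 64.0
grip_force: 0.0
```

Emit:
arm_command --targets '[[[0, 0, 0, 0, 0, 0, 0.5], [0, 0, 0, 0, 0, 0, 0.5]]]'

```text
time: 21.25
tool_pos: [541.9, -217.6, 176.7]
tcp_rot: [-179.9, -0.1, 93.7]
ft_force: [1.2, 0.1, 0.6]
finger_gap: 63.9
grip_force: 0.0
```

Run:
```python
from h import *
import pickle
np.set_printoptions(precision=2,suppress=True)
s=status.sense(); img,c=shot("wrist"); pickle.dump((img,c),open("g2.pkl","wb")); print(s['tool_pos'],s['tcp_rot'],s['joint_pos'])
for b in blobs(img,"yellow",60): print(b,onz(c,b[0],60))
for q in((540,-224),(442,-334)): 
    p=proj(c,(*q,76)); print(p); 
    try: print(redline(img,c,p,16,76))
    except Exception as e: print(e)
```

```text
[ 541.92 -217.6   176.73] [-179.92   -0.09   93.74] [-26.93   6.89  91.63   0.03  81.59 -30.68]
([322.1, 200.6], 1154, [301, 174, 42, 60]) [ 540.22 -219.81   60.  ]
[321.38 210.36]
(np.float64(109.46739187752145), array([ 539.34, -222.8 ]), array([0.53, 3.31]), 36)
[210.08 315.41]
1-dimensional array given. Array must be at least two-dimensional
```

Emit:
arm_command --targets '[[[-0.0015, -0.0064, -0.04, 0, 0, 0.01, 0.5], [0, 0, -0.045, 0, 0, 0, 0.5], [0, 0, -0.038, 0, 0, 0, 0.5], [0, 0, -0.01, 0, 0, 0, 0.5], [0, 0, 0, 0, 0, 0, -0.7], [0, 0, 0, 0, 0, 0, -1], [0, 0, 0, 0, 0, 0, -1], [0, 0, 0, 0, 0, 0, -1], [0, 0, 0, 0, 0, 0, -1]]]' --force 60

```text
time: 22.42
tool_pos: [542.3, -225.5, 47.0]
tcp_rot: [179.8, 0.1, 94.5]
ft_force: [0.2, 1.1, 5.7]
finger_gap: 14.9
grip_force: 61.8
```

Emit:
arm_command --targets '[[[0, 0, 0.04, 0, 0, 0, -1], [0, 0, 0.058, 0, 0, 0, -1], [0, 0, 0, 0, 0, 0, -1]]]'

```text
time: 22.8
tool_pos: [544.4, -226.6, 149.5]
tcp_rot: [179.5, 0.3, 94.5]
ft_force: [1.3, -0.8, -4.3]
finger_gap: 14.9
grip_force: 60.0
```

Emit:
arm_command --targets '[[[0.0022, 0.0356, 0, 0, 0, 0.171, -1], [0.0022, 0.0356, 0, 0, 0, 0.171, -1], [0.0022, 0.0356, 0, 0, 0, 0.171, -1], [0.0022, 0.0356, 0, 0, 0, 0.171, -1], [0.0022, 0.0356, 0, 0, 0, 0.171, -1], [0.0022, 0.0356, 0, 0, 0, 0.171, -1], [0.0022, 0.0356, 0, 0, 0, 0.171, -1], [0.0022, 0.0356, 0, 0, 0, 0.171, -1], [0, 0, 0, 0, 0, 0, -1]]]'

```text
time: 23.92
tool_pos: [557.4, 62.4, 141.4]
tcp_rot: [180.0, -0.1, 173.1]
ft_force: [-0.3, -0.5, -3.4]
finger_gap: 14.7
grip_force: 60.1
```

Emit:
arm_command --targets '[[[0, 0, -0.03, 0, 0, 0, -1], [0, 0, -0.02, 0, 0, 0, -1], [0, 0, 0, 0, 0, 0, -1], [0, 0, 0, 0, 0, 0, -1]]]'

```text
time: 24.42
tool_pos: [558.8, 59.6, 93.4]
tcp_rot: [180.0, 0.0, 172.8]
ft_force: [0.9, 0.5, -3.5]
finger_gap: 14.6
grip_force: 60.0
```

```bash
cat > hand.py <<'E'
from h import *
import sys,pickle
np.set_printoptions(precision=2,suppress=True)
s=status.sense(); t=s['tool_pos'];h=float(sys.argv[1]); img,c=shot("wrist"); pickle.dump((img,c,t),open(sys.argv[2]+".pkl","wb"))
print(s['time'],t,s['tcp_rot'],s['ft_force'],s['wrist_torque'],s['joint_pos'][5])
y,mu,e,n=redline(img,c,proj(c,t+[0,0,h]),18,t[2]+h); print("head yaw",y,"stud-tcp",mu-t[:2],e,n)
E
python3 hand.py 29 s2
```

```text
24.425 [558.78  59.64  93.44] [180.     0.02 172.8 ] [ 0.85  0.46 -3.51] [ 0.03 -0.03  0.03] -81.9329534764481
head yaw 7.508538265200855 stud-tcp [-3.    0.65] [0.67 3.49] 157
```

Emit:
arm_command --targets '[[[0, -0.0008, -0.01, 0, 0, -0.008, -1], [0, 0, -0.009, 0, 0, 0, -1], [0, 0, 0, 0, 0, 0, -1], [0, 0, -0.005, 0, 0, 0, -1], [0, 0, -0.005, 0, 0, 0, -1], [0, 0, 0, 0, 0, 0, -1]]]'

```text
time: 25.22
tool_pos: [558.1, 59.3, 63.4]
tcp_rot: [-180.0, -0.1, 172.4]
ft_force: [-0.6, -0.0, -3.3]
finger_gap: 14.5
grip_force: 60.1
```

Emit:
arm_command --targets '[[[0, 0, -0.006, 0, 0, 0, -1], [0, 0, 0, 0, 0, 0, -1]]]'

```text
time: 25.48
tool_pos: [558.0, 59.2, 57.4]
tcp_rot: [-180.0, -0.1, 172.4]
ft_force: [-0.6, -0.6, -4.0]
finger_gap: 15.3
grip_force: 60.1
```

Emit:
arm_command --targets '[[[0, 0, -0.005, 0, 0, 0, -1], [0, 0, 0, 0, 0, 0, -1], [0, 0, 0, 0, 0, -0.17, -1], [0, 0, 0, 0, 0, -0.17, -1], [0, 0, 0, 0, 0, -0.17, -1], [0, 0, 0, 0, 0, -0.17, -1], [0, -0.001, 0, 0, 0, -0.17, -1], [0, 0, 0, 0, 0, 0, -1]]]'

```text
time: 26.48
tool_pos: [558.6, 58.1, 53.1]
tcp_rot: [180.0, 0.0, 123.7]
ft_force: [0.5, -0.1, -4.5]
finger_gap: 14.5
grip_force: 60.1
```

Emit:
arm_command --targets '[[[0, 0, 0, 0, 0, -0.17, -1], [0, 0, 0, 0, 0, -0.17, -1], [0, 0, 0, 0, 0, -0.17, -1], [0, 0, 0, 0, 0, -0.17, -1], [0, 0, 0, 0, 0, -0.04, -1], [0, 0, 0, 0, 0, 0, -1], [0, 0, 0, 0, 0, 0, -1]]]'

```text
time: 27.35
tool_pos: [558.4, 58.0, 52.9]
tcp_rot: [-180.0, 0.0, 82.6]
ft_force: [-1.3, -2.7, -3.8]
finger_gap: 14.6
grip_force: 60.1
```

```bash
python3 hand.py 29 t2
```

```text
27.35 [558.36  57.99  52.92] [-179.99    0.03   82.6 ] [-1.29 -2.69 -3.83] [-0.6   0.25 -0.01] 8.117900553014325
head yaw 97.34646963216122 stud-tcp [0.67 3.19] [0.67 3.33] 153
```

Emit:
arm_command --targets '[[[0.004, -0.0005, -0.0005, 0, 0, 0, -1], [0.008, 0.001, 0, 0, 0, 0, -1], [0.008, 0.001, 0, 0, 0, 0, -1], [0.008, 0.001, 0, 0, 0, 0, -1], [0.008, 0.001, 0, 0, 0, 0, -1], [0.008, 0.001, 0, 0, 0, 0, -1], [0.008, 0.001, 0, 0, 0, 0, -1], [0.006, 0.0007, 0, 0, 0, 0, -1], [0, 0, 0, 0, 0, 0, -1]]]'

```text
time: 28.52
tool_pos: [616.9, 64.5, 52.5]
tcp_rot: [180.0, 0.0, 82.4]
ft_force: [0.1, -0.0, -3.6]
finger_gap: 14.6
grip_force: 60.1
```

Emit:
arm_command --targets '[[[0.003, 0.0004, 0, 0, 0, 0, -1], [0.002, 0.0002, 0, 0, 0, 0, -1], [0, 0, 0, 0, 0, 0, -1]]]'

```text
time: 28.9
tool_pos: [621.6, 65.0, 52.6]
tcp_rot: [180.0, -0.0, 82.4]
ft_force: [0.5, -0.8, -4.3]
finger_gap: 14.9
grip_force: 60.1
```

Emit:
arm_command --targets '[[[0.001, 0.0001, 0, 0, 0, 0, -1], [0, 0, 0, 0, 0, 0, -1]]]'

```text
time: 29.15
tool_pos: [622.5, 65.1, 52.5]
tcp_rot: [180.0, 0.0, 82.4]
ft_force: [-0.0, -0.2, -3.6]
finger_gap: 14.6
grip_force: 60.1
```

Emit:
arm_command --targets '[[[0.001, 0.0001, 0, 0, 0, 0, -1], [0, 0, 0, 0, 0, 0, -1]]]'

```text
time: 29.4
tool_pos: [623.6, 65.2, 52.5]
tcp_rot: [180.0, -0.0, 82.4]
ft_force: [-0.5, 0.3, -4.5]
finger_gap: 14.8
grip_force: 60.1
```

Emit:
arm_command --targets '[[[0.001, 0.0001, 0, 0, 0, 0, -1], [0, 0, 0, 0, 0, 0, -1]]]'

```text
time: 29.65
tool_pos: [624.5, 65.4, 52.5]
tcp_rot: [-180.0, 0.0, 82.4]
ft_force: [0.4, -0.3, -4.1]
finger_gap: 14.6
grip_force: 60.1
```

Emit:
arm_command --targets '[[[0.001, 0.0001, 0, 0, 0, 0, -1], [0, 0, 0, 0, 0, 0, -1]]]'

```text
time: 29.9
tool_pos: [624.9, 65.4, 52.3]
tcp_rot: [-179.9, 0.0, 82.4]
ft_force: [-5.1, -1.0, -0.4]
finger_gap: 14.5
grip_force: 60.6
```

Emit:
arm_command --targets '[[[0.001, 0.0001, 0, 0, 0, 0, -1], [0, 0, 0, 0, 0, 0, -1]]]'

```text
time: 30.15
tool_pos: [625.1, 65.4, 52.1]
tcp_rot: [-179.8, 0.0, 82.4]
ft_force: [-8.4, -1.0, 1.7]
finger_gap: 15.1
grip_force: 61.0
```

Emit:
arm_command --targets '[[[-0.0025, -0.0003, -0.0005, 0, 0, 0, -1], [0, 0, 0, 0, 0, -0.15, -1], [0, 0, 0, 0, 0, -0.15, -1], [-0.0005, 0.0005, 0, 0, 0, -0.15, -1], [0, 0, 0, 0, 0, -0.15, -1], [-0.0005, 0.0005, 0, 0, 0, -0.15, -1], [0, 0, 0, 0, 0, -0.15, -1], [-0.0005, 0, 0, 0, 0, -0.15, -1], [0, 0, 0, 0, 0, -0.15, -1], [0, 0, 0, 0, 0, 0, -1]]]'

```text
time: 31.4
tool_pos: [622.8, 65.6, 51.9]
tcp_rot: [179.9, -0.0, 13.7]
ft_force: [-0.3, -3.4, -4.6]
finger_gap: 14.8
grip_force: 59.8
```

Emit:
arm_command --targets '[[[0, 0, 0, 0, 0, -0.15, -1], [0, 0, 0, 0, 0, -0.12, -1], [0, 0, 0, 0, 0, 0, -1]]]'

```text
time: 31.78
tool_pos: [622.6, 65.8, 51.9]
tcp_rot: [180.0, -0.0, -1.6]
ft_force: [0.4, -3.5, -5.6]
finger_gap: 14.8
grip_force: 59.9
```

```bash
python3 hand.py 29 u2
```

```text
31.775 [622.62  65.83  51.94] [179.97  -0.02  -1.58] [ 0.37 -3.52 -5.64] [-0.87  0.    0.02] 92.95244733306096
head yaw 90.44693128989884 stud-tcp [3.44 0.19] [0.75 3.49] 179
```

Emit:
arm_command --targets '[[[0, 0, 0, 0, 0, -0.07, -1], [0, 0, 0, 0, 0, 0, -1]]]'

```text
time: 32.08
tool_pos: [622.2, 65.5, 51.8]
tcp_rot: [179.9, 0.0, -5.6]
ft_force: [-1.4, -5.1, -4.5]
finger_gap: 14.7
grip_force: 60.1
```

```bash
python3 hand.py 29 u2
```

```text
32.075 [622.18  65.55  51.81] [179.93   0.03  -5.56] [-1.39 -5.09 -4.49] [-1.2   0.42  0.39] 96.94158753243741
head yaw 86.84111712849028 stud-tcp [ 3.46 -0.05] [0.75 3.57] 181
```

Emit:
arm_command --targets '[[[0, 0, 0, 0, 0, -0.03, -1], [0, 0, 0, 0, 0, 0, -1]]]'

```text
time: 32.38
tool_pos: [622.1, 65.6, 51.8]
tcp_rot: [179.9, 0.0, -7.2]
ft_force: [-2.2, -5.0, -3.2]
finger_gap: 15.1
grip_force: 61.1
```

```bash
python3 hand.py 29 u2
```

```text
32.375 [622.1   65.6   51.81] [179.92   0.04  -7.21] [-2.25 -5.03 -3.18] [-1.16  0.55  0.81] 98.59928419791768
head yaw 86.15497158611876 stud-tcp [ 3.42 -0.08] [0.75 3.55] 178
```

Emit:
arm_command --targets '[[[0, 0, 0, 0, 0, 0, 0], [0, 0, 0, 0, 0, 0, 0], [0, 0, 0, 0, 0, 0, 0], [0, 0, 0.04, 0, 0, 0, 0], [0, 0, 0.05, 0, 0, 0, 0], [0, 0, 0.05, 0, 0, 0, 0], [0, 0, 0, 0, 0, 0, 0]]]'

```text
time: 33.3
tool_pos: [626.1, 66.5, 198.9]
tcp_rot: [-179.9, -0.6, -7.5]
ft_force: [0.7, 0.3, 0.6]
finger_gap: 42.6
grip_force: 0.0
```

Run:
```python
from h import *
import pickle
s=status.sense(); img,c=shot("wrist"); pickle.dump((img,c),open("r2.pkl","wb")); print(s['tool_pos'],s['tcp_rot'])
p=proj(c,(623,66,80)); print(p,redline(img,c,p,16,80)); print(blobs(img,"yellow",60))
i=viewer.snapshot("top"); t=cam("top")
for b in blobs(i,"yellow",8): print(b,onz(t,b[0],54))
i=viewer.snapshot("scene"); t=cam("scene")
for b in blobs(i,"yellow",8): print(b,onz(t,b[0],54))
```

```text
[626.05952343  66.54233928 198.88635412] [-179.88789195   -0.62321599   -7.47178503]
[325.86078011 201.99328358] (np.float64(84.80954917200086), array([625.34190457,  64.83349673]), array([0.49550534, 3.25015182]), 25)
[([385.6, 96.8], 75, [381, 81, 9, 33]), ([324.7, 192.0], 964, [306, 167, 35, 57]), ([229.7, 218.5], 1146, [215, 192, 38, 57])]
([304.3, 199.3], 49, [301, 195, 7, 9]) [614.30178872  65.12198246  54.        ]
([442.9, 242.4], 11, [442, 241, 3, 4]) [ 461.53171452 -341.0052851    54.        ]
([442.9, 252.6], 21, [441, 250, 5, 6]) [ 431.30529822 -337.3486161    54.        ]
([114.6, 315.1], 606, [102, 297, 28, 35]) [299.68862335 620.04434137  54.        ]
([76.9, 316.1], 864, [63, 299, 29, 35]) [302.21294087 727.42676505  54.        ]
([142.6, 324.9], 18, [142, 320, 3, 10]) [268.74648933 538.70482975  54.        ]
([212.0, 147.7], 88, [207, 139, 12, 18]) [ 442.19586897 -339.15432305   54.        ]
([495.9, 152.8], 659, [483, 139, 27, 29]) [286.29522959 503.43003537  54.        ]
([533.8, 158.6], 671, [520, 145, 29, 29]) [286.20348112 615.16902767  54.        ]
([217.5, 153.2], 39, [214, 148, 7, 10]) [ 459.55854766 -316.24305903   54.        ]
([572.3, 164.6], 686, [558, 150, 31, 30]) [286.54479488 726.91399275  54.        ]
([333.3, 220.1], 164, [326, 209, 15, 22]) [622.73456958  63.96707292  54.        ]
([372.3, 214.3], 36, [369, 212, 7, 6]) [582.67507859 165.32459588  54.        ]
([369.9, 225.6], 167, [363, 218, 15, 15]) [620.13218132 163.6711722   54.        ]
```

Emit:
arm_command --targets '[[[-0.011, -0.022, 0, 0, 0, 0.174, 0.5], [-0.01, -0.022, 0, 0, 0, 0.174, 0.5], [-0.01, -0.022, 0, 0, 0, 0.174, 0.5], [-0.01, -0.022, 0, 0, 0, 0.174, 0.5], [-0.011, -0.022, 0, 0, 0, 0.174, 0.5], [-0.01, -0.022, 0, 0, 0, 0.174, 0.5], [-0.01, -0.022, 0, 0, 0, 0.174, 0.5], [-0.01, -0.022, 0, 0, 0, 0.174, 0.5], [-0.01, -0.022, 0, 0, 0, 0.174, 0.5]]]'

```text
time: 34.58
tool_pos: [529.0, -132.0, 189.7]
tcp_rot: [-179.8, -0.0, 82.6]
ft_force: [0.7, 0.0, -0.4]
finger_gap: 63.8
grip_force: 0.0
```

Emit:
arm_command --targets '[[[-0.011, -0.022, 0, 0, 0, 0.174, 0.5], [-0.01, -0.022, 0, 0, 0, 0.174, 0.5], [-0.01, -0.022, 0, 0, 0, 0.174, 0.5], [-0.01, -0.022, 0, 0, 0, 0.174, 0.5], [-0.011, -0.022, 0, 0, 0, 0.174, 0.5], [-0.01, -0.022, 0, 0, 0, 0.174, 0.5], [-0.01, -0.022, -0.02, 0, 0, 0.174, 0.5], [-0.01, -0.022, -0.02, 0, 0, 0.174, 0.5], [-0.01, -0.022, 0, 0, 0, 0.174, 0.5], [0, 0, 0, 0, 0, 0, 0.5]]]'

```text
time: 35.83
tool_pos: [436.8, -330.0, 149.6]
tcp_rot: [179.9, -0.2, 171.9]
ft_force: [0.5, 1.3, 0.6]
finger_gap: 64.2
grip_force: 0.0
```

Emit:
arm_command --targets '[[[0, 0, 0, 0, 0, 0, 0.5], [0, 0, 0, 0, 0, 0, 0.5]]]'

```text
time: 36.08
tool_pos: [438.8, -329.0, 151.7]
tcp_rot: [180.0, -0.0, 171.9]
ft_force: [-0.2, 0.0, -0.2]
finger_gap: 64.2
grip_force: 0.0
```

Run:
```python
from h import *
import pickle
np.set_printoptions(precision=2,suppress=True)
s=status.sense(); img,c=shot("wrist"); pickle.dump((img,c),open("g3.pkl","wb")); print(s['tool_pos'],s['tcp_rot'],s['joint_pos'])
for b in blobs(img,"yellow",60): print(b,onz(c,b[0],60))
p=proj(c,(442,-334,76)); print(p,redline(img,c,p,18,76))
# bar direction from the long straight edges of the lit yellow blob
m=mask(img,"yellow"); k=np.zeros_like(m); x,y=int(p[0]),int(p[1]); k[y-60:y+50,x-45:x+45]=m[y-60:y+50,x-45:x+45]
for l in cv2.HoughLinesP(cv2.Canny(k,50,150),1,np.pi/360,18,minLineLength=22,maxLineGap=4)[:,0][:8]:
    a,b=onz(c,l[:2],69),onz(c,l[2:],69); d=b-a; print(l,np.degrees(np.arctan2(d[1],d[0]))%180,np.linalg.norm(d))
cv2.imwrite("pics/g3c.png",np.clip(1.3*cv2.resize(img[140:340,240:410],None,fx=3,fy=3,interpolation=cv2.INTER_CUBIC).astype(float),0,255).astype(np.uint8)[:,:,::-1])
```

```text
[ 438.79 -328.95  151.74] [179.97  -0.01 171.88] [ -42.22    2.49   98.97    0.01   78.57 -124.1 ]
([315.6, 206.2], 1169, [295, 176, 34, 67]) [ 438.31 -335.63   60.  ]
[317.87 216.46] (np.float64(175.29160506759564), array([ 441.76, -334.44]), array([0.57, 3.44]), 47)
[327 211 327 181] 171.99093909938162 23.967657628701904
```

View pics/g3c.png

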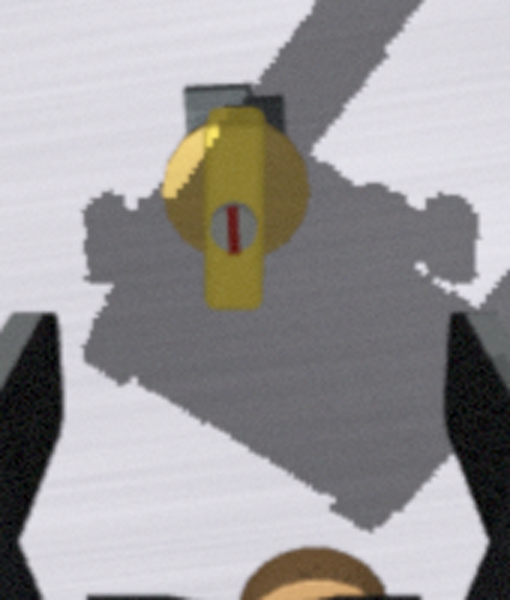

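The bar lines up with the tool (the bar runs vertically at crop x≈235) and the stud is at crop (233,228). It needs about 4 mm in x and −5 mm in y, then down to grip.

Emit:
arm_command --targets '[[[0.0042, -0.005, -0.04, 0, 0, 0, 0.5], [0, 0, -0.04, 0, 0, 0, 0.5], [0, 0, -0.024, 0, 0, 0, 0.5], [0, 0, -0.003, 0, 0, 0, 0.5], [0, 0, 0, 0, 0, 0, -0.7], [0, 0, 0, 0, 0, 0, -1], [0, 0, 0, 0, 0, 0, -1], [0, 0, 0, 0, 0, 0, -1], [0, 0, 0, 0, 0, 0, -1]]]' --force 60

```text
time: 37.25
tool_pos: [443.7, -335.4, 46.7]
tcp_rot: [-179.9, 0.1, 171.9]
ft_force: [0.2, 1.4, 5.6]
finger_gap: 14.7
grip_force: 58.8
```

Emit:
arm_command --targets '[[[0, 0, 0.04, 0, 0, 0, -1], [0, 0, 0.058, 0, 0, 0, -1], [0, 0, 0, 0, 0, 0, -1], [0, 0, 0, 0, 0, 0, -1]]]'

```text
time: 37.75
tool_pos: [442.4, -334.6, 142.6]
tcp_rot: [180.0, -0.0, 171.9]
ft_force: [-0.5, -0.1, -4.5]
finger_gap: 14.8
grip_force: 60.1
```

```bash
python3 hand.py 31 h3
```

```text
37.75 [ 442.42 -334.57  142.59] [179.99  -0.01 171.93] [-0.47 -0.15 -4.55] [0.01 0.04 0.02] -124.31928269584597
head yaw 175.08312667027994 stud-tcp [-3.05  0.57] [0.66 3.36] 152
```

Emit:
arm_command --targets '[[[0.0184, 0.042, 0, 0, 0, 0.03, -1], [0.0184, 0.042, 0, 0, 0, 0.03, -1], [0.0184, 0.042, 0, 0, 0, 0.03, -1], [0.0184, 0.042, 0, 0, 0, 0.03, -1], [0.0184, 0.042, 0, 0, 0, 0.03, -1], [0.0184, 0.042, 0, 0, 0, 0.03, -1], [0.0184, 0.042, 0, 0, 0, 0.028, -1], [0, 0, 0, 0, 0, 0, -1]]]'

```text
time: 38.8
tool_pos: [570.7, -37.5, 140.4]
tcp_rot: [179.9, -0.2, -175.9]
ft_force: [0.2, -0.1, -3.5]
finger_gap: 14.9
grip_force: 60.4
```

Emit:
arm_command --targets '[[[0, 0, -0.03, 0, 0, 0, -1], [0, 0, -0.02, 0, 0, 0, -1], [0, 0, 0, 0, 0, 0, -1], [0, 0, 0, 0, 0, 0, -1]]]'

```text
time: 39.3
tool_pos: [571.5, -41.2, 93.3]
tcp_rot: [-180.0, -0.0, -176.2]
ft_force: [-0.6, 0.2, -3.8]
finger_gap: 14.5
grip_force: 60.2
```

```bash
python3 hand.py 29.5 s3
```

```text
39.3 [571.55 -41.21  93.28] [-180.     -0.   -176.19] [-0.64  0.23 -3.79] [ 0.03 -0.04  0.01] -103.06094296982064
head yaw 6.715515475303647 stud-tcp [-2.52 -0.09] [0.66 3.61] 162
```

Emit:
arm_command --targets '[[[0, 0.0008, -0.01, 0, 0, 0, -1], [0, 0, -0.009, 0, 0, 0, -1], [0, 0, 0, 0, 0, 0, -1], [0, 0, -0.005, 0, 0, 0, -1], [0, 0, -0.005, 0, 0, 0, -1], [0, 0, 0, 0, 0, 0, -1]]]'

```text
time: 40.1
tool_pos: [571.2, -40.0, 63.4]
tcp_rot: [-180.0, -0.0, -176.1]
ft_force: [-0.3, -1.5, -4.7]
finger_gap: 14.8
grip_force: 60.3
```

Emit:
arm_command --targets '[[[0, 0, -0.006, 0, 0, 0, -1], [0, 0, 0, 0, 0, 0, -1]]]'

```text
time: 40.35
tool_pos: [571.2, -40.0, 57.4]
tcp_rot: [-180.0, -0.0, -176.1]
ft_force: [-0.7, -1.4, -4.4]
finger_gap: 14.5
grip_force: 60.3
```

Emit:
arm_command --targets '[[[0, -0.0005, -0.005, 0, 0, 0, -1], [0, 0, 0, 0, 0, 0, -1], [0, 0, 0, 0, 0, -0.17, -1], [0, 0, 0, 0, 0, -0.17, -1], [0, 0, 0, 0, 0, -0.17, -1], [0, 0, 0, 0, 0, -0.17, -1], [0, -0.001, 0, 0, 0, -0.17, -1], [0, 0, 0, 0, 0, 0, -1]]]'

```text
time: 41.35
tool_pos: [571.5, -41.5, 53.0]
tcp_rot: [180.0, 0.0, 135.2]
ft_force: [-0.6, 0.3, -3.1]
finger_gap: 14.6
grip_force: 60.3
```

Emit:
arm_command --targets '[[[0, 0, 0, 0, 0, -0.17, -1], [0, 0, 0, 0, 0, -0.17, -1], [0, 0, 0, 0, 0, -0.17, -1], [0, 0, 0, 0, 0, -0.17, -1], [0, 0, 0, 0, 0, -0.04, -1], [0, 0, 0, 0, 0, 0, -1], [0, 0, 0, 0, 0, 0, -1]]]'

```text
time: 42.22
tool_pos: [571.5, -41.4, 53.0]
tcp_rot: [180.0, -0.0, 94.1]
ft_force: [0.4, -0.6, -3.8]
finger_gap: 14.8
grip_force: 60.3
```

```bash
python3 hand.py 29.5 t3
```

```text
42.225 [571.52 -41.39  53.01] [180.    -0.    94.06] [ 0.36 -0.59 -3.84] [-0.02  0.02 -0.03] -13.337109738396284
head yaw 96.98530356799303 stud-tcp [-0.11  2.8 ] [0.66 3.6 ] 156
```

Emit:
arm_command --targets '[[[0.004, 0.0005, -0.0005, 0, 0, 0, -1], [0.008, 0.001, 0, 0, 0, 0, -1], [0.008, 0.001, 0, 0, 0, 0, -1], [0.008, 0.001, 0, 0, 0, 0, -1], [0.008, 0.001, 0, 0, 0, 0, -1], [0.008, 0.001, 0, 0, 0, 0, -1], [0.008, 0.001, 0, 0, 0, 0, -1], [0.008, 0.001, 0, 0, 0, 0, -1], [0, 0, 0, 0, 0, 0, -1]]]'

```text
time: 43.4
tool_pos: [632.1, -33.9, 52.5]
tcp_rot: [180.0, 0.0, 93.9]
ft_force: [0.7, 0.6, -3.5]
finger_gap: 14.6
grip_force: 60.4
```

Emit:
arm_command --targets '[[[0.002, 0.0002, 0, 0, 0, 0, -1], [0.002, 0.0002, 0, 0, 0, 0, -1], [0, 0, 0, 0, 0, 0, -1]]]'

```text
time: 43.78
tool_pos: [635.5, -33.6, 52.6]
tcp_rot: [180.0, 0.0, 93.9]
ft_force: [-0.3, 0.2, -3.7]
finger_gap: 14.3
grip_force: 60.4
```

Emit:
arm_command --targets '[[[0.001, 0.0001, 0, 0, 0, 0, -1], [0, 0, 0, 0, 0, 0, -1]]]'

```text
time: 44.02
tool_pos: [636.5, -33.5, 52.5]
tcp_rot: [180.0, 0.0, 93.9]
ft_force: [-0.3, 0.2, -3.4]
finger_gap: 15.0
grip_force: 60.4
```

Emit:
arm_command --targets '[[[0.001, 0.0001, 0, 0, 0, 0, -1], [0, 0, 0, 0, 0, 0, -1]]]'

```text
time: 44.28
tool_pos: [636.9, -33.4, 52.3]
tcp_rot: [-179.9, -0.0, 93.9]
ft_force: [-4.9, -0.2, -0.1]
finger_gap: 14.0
grip_force: 60.7
```

Emit:
arm_command --targets '[[[0.001, 0.0001, 0, 0, 0, 0, -1], [0, 0, 0, 0, 0, 0, -1]]]'

```text
time: 44.52
tool_pos: [637.1, -33.4, 52.2]
tcp_rot: [-179.8, -0.0, 93.9]
ft_force: [-8.6, -0.4, 3.0]
finger_gap: 14.5
grip_force: 61.1
```

Emit:
arm_command --targets '[[[-0.0025, -0.0003, -0.0005, 0, 0, 0, -1], [0, 0, 0, 0, 0, -0.15, -1], [0, 0, 0, 0, 0, -0.15, -1], [-0.0005, 0.0005, 0, 0, 0, -0.15, -1], [0, 0, 0, 0, 0, -0.15, -1], [-0.0005, 0.0005, 0, 0, 0, -0.15, -1], [0, 0, 0, 0, 0, -0.15, -1], [-0.0005, 0, 0, 0, 0, -0.15, -1], [0, 0, 0, 0, 0, -0.15, -1], [0, 0, 0, 0, 0, 0, -1]]]'

```text
time: 45.78
tool_pos: [635.1, -33.1, 52.2]
tcp_rot: [179.9, -0.1, 25.2]
ft_force: [1.6, -2.4, -4.3]
finger_gap: 14.5
grip_force: 60.2
```

Emit:
arm_command --targets '[[[0, 0, 0, 0, 0, -0.15, -1], [0, 0, 0, 0, 0, -0.15, -1], [0, 0, 0, 0, 0, -0.15, -1], [0, 0, 0, 0, 0, 0, -1]]]'

```text
time: 46.28
tool_pos: [634.8, -32.7, 52.1]
tcp_rot: [180.0, -0.0, -0.4]
ft_force: [0.8, -2.6, -4.6]
finger_gap: 14.9
grip_force: 60.4
```

Emit:
arm_command --targets '[[[0, 0, 0, 0, 0, -0.06, -1], [0, 0, 0, 0, 0, 0, -1], [0, 0, 0, 0, 0, 0, -1]]]'

```text
time: 46.65
tool_pos: [634.4, -32.9, 51.9]
tcp_rot: [180.0, 0.0, -3.9]
ft_force: [-1.7, -4.6, -3.3]
finger_gap: 14.5
grip_force: 60.4
```

```bash
python3 hand.py 29.5 u3
```

```text
46.65 [634.39 -32.89  51.93] [179.97   0.01  -3.87] [-1.69 -4.64 -3.34] [-1.01  0.27  0.16] 86.30533875845451
head yaw 87.73931233349151 stud-tcp [2.79 0.08] [0.74 3.52] 178
```

Emit:
arm_command --targets '[[[0, 0, 0, 0, 0, -0.05, -1], [0, 0, 0, 0, 0, 0, -1], [0, 0, 0, 0, 0, 0, -1]]]'

```text
time: 47.08
tool_pos: [634.2, -32.9, 51.9]
tcp_rot: [180.0, 0.0, -6.8]
ft_force: [-2.6, -5.4, -2.0]
finger_gap: 14.5
grip_force: 61.0
```

```bash
python3 hand.py 29.5 u3
```

```text
47.075 [634.15 -32.89  51.9 ] [179.95   0.04  -6.77] [-2.62 -5.45 -2.02] [-1.04  0.62  0.76] 89.22135938348057
head yaw 85.63823791881671 stud-tcp [ 2.78 -0.05] [0.74 3.53] 174
```

Emit:
arm_command --targets '[[[0, 0, 0, 0, 0, 0, 0], [0, 0, 0, 0, 0, 0, 0], [0, 0, 0, 0, 0, 0, 0], [0, 0, 0.04, 0, 0, 0, 0], [0, 0, 0.05, 0, 0, 0, 0], [0, 0, 0.05, 0, 0, 0, 0], [0, 0, 0, 0, 0, 0, 0]]]'

```text
time: 48.0
tool_pos: [638.0, -32.8, 198.9]
tcp_rot: [-180.0, -0.6, -6.9]
ft_force: [0.7, 0.2, 0.4]
finger_gap: 42.8
grip_force: 0.0
```

Run:
```python
from h import *
import pickle
np.set_printoptions(precision=2,suppress=True)
s=status.sense(); img,c=shot("wrist"); pickle.dump((img,c),open("r3.pkl","wb")); print(s['tool_pos'],s['tcp_rot'],s['joint_pos'])
for q in((635,-33),(623,66),(611,165)):
    p=proj(c,(*q,80)); print(p); 
    try: print(redline(img,c,p,14,80))
    except Exception as e: print(e)
cv2.imwrite("pics/r3c.png",np.clip(1.4*cv2.resize(img[60:300,250:640],(780,480),interpolation=cv2.INTER_CUBIC).astype(float),0,255).astype(np.uint8)[:,:,::-1])
```

```text
[638.01 -32.76 198.88] [-179.99   -0.62   -6.92] [-7.55 13.73 81.63  0.02 84.02 89.37]
[325.26 202.02]
(np.float64(87.41884657925816), array([635.76, -33.21]), array([0.65, 3.47]), 36)
[220.43 226.97]
(np.float64(86.6085446316246), array([624.95,  64.37]), array([0.53, 3.54]), 30)
[120.28 250.8 ]
(np.float64(85.30640990553255), array([612.22, 163.67]), array([0.52, 3.61]), 29)
```

View pics/r3c.png

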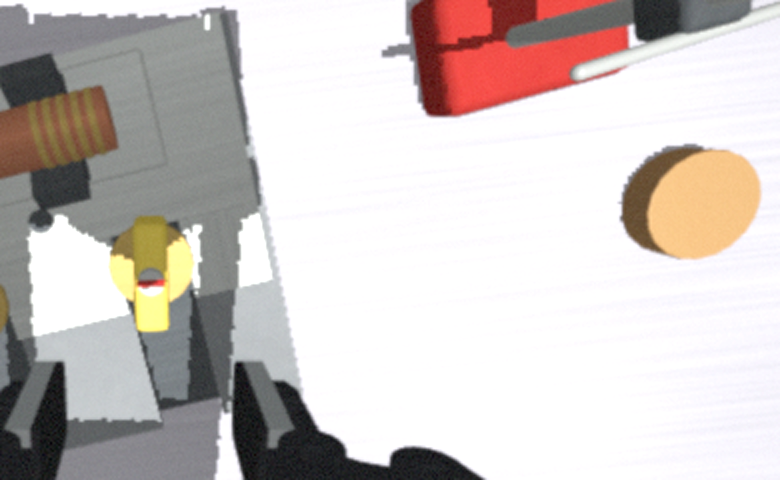

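The third bolt sits in its notch with the nut turned along the slot, and the red line at crop (150,283) lies crosswise. Now the probe switch.

Emit:
arm_command --targets '[[[-0.007, 0.0225, 0, 0, 0, 0.172, 0], [-0.007, 0.0225, 0, 0, 0, 0.172, 0], [-0.007, 0.0225, 0, 0, 0, 0.172, 0], [-0.007, 0.0225, 0, 0, 0, 0.172, 0], [-0.007, 0.0225, 0, 0, 0, 0.172, 0], [-0.007, 0.0225, 0, 0, 0, 0.172, 0], [-0.007, 0.0225, 0, 0, 0, 0.172, 0], [-0.007, 0.0225, 0, 0, 0, 0.172, 0], [-0.007, 0.0225, 0, 0, 0, 0.172, 0], [-0.007, 0.0225, 0, 0, 0, 0.172, 0]]]'

```text
time: 49.3
tool_pos: [563.2, 193.1, 190.0]
tcp_rot: [-179.8, 0.0, 91.9]
ft_force: [-0.3, 0.4, -0.1]
finger_gap: 42.5
grip_force: 0.0
```

Emit:
arm_command --targets '[[[-0.007, 0.0225, 0, 0, 0, 0.172, 0], [-0.007, 0.0225, 0, 0, 0, 0.172, 0], [-0.007, 0.0225, 0, 0, 0, 0.172, 0], [-0.007, 0.0225, 0, 0, 0, 0.172, 0], [-0.007, 0.0225, 0, 0, 0, 0.172, 0], [-0.007, 0.0225, 0, 0, 0, 0.172, 0], [-0.007, 0.0225, 0, 0, 0, 0.172, 0], [-0.007, 0.0225, 0, 0, 0, 0.172, 0], [0, 0.02, 0, 0, 0, 0.172, 0], [0, 0, 0, 0, 0, 0, 0]]]'

```text
time: 50.55
tool_pos: [507.3, 393.1, 190.0]
tcp_rot: [-179.9, -0.1, -179.6]
ft_force: [0.5, -1.2, -0.3]
finger_gap: 43.0
grip_force: 0.0
```

Emit:
arm_command --targets '[[[0, 0, 0, 0, 0, 0, 0], [0, 0, 0, 0, 0, 0, 0.5]]]'

```text
time: 50.8
tool_pos: [508.6, 391.5, 191.6]
tcp_rot: [-180.0, -0.0, -179.9]
ft_force: [0.1, 0.4, 0.6]
finger_gap: 59.6
grip_force: 0.0
```

Run:
```python
from h import *
import pickle
np.set_printoptions(precision=2,suppress=True)
s=status.sense(); img,c=shot("wrist"); pickle.dump((img,c),open("p1.pkl","wb")); print(s['tool_pos'],s['tcp_rot'],s['joint_pos'])
for b in blobs(img,"blue",100): print(b,onz(c,b[0],60))
p=proj(c,(514,401,60)); x,y=int(p[0]),int(p[1]); print(p)
x0,y0=max(x-75,0),max(y-75,0); print("crop origin",x0,y0)
cv2.imwrite("pics/p1c.png",np.clip(1.4*cv2.resize(img[y0:y0+150,x0:x0+150],None,fx=4,fy=4,interpolation=cv2.INTER_CUBIC).astype(float),0,255).astype(np.uint8)[:,:,::-1])
```

```text
[508.57 391.53 191.56] [-179.97   -0.03 -179.86] [ 33.02  15.06  80.84  -0.01  84.14 -57.12]
([512.3, 16.9], 8830, [385, 0, 255, 36]) [361.4  543.09  60.  ]
([333.9, 197.9], 803, [325, 171, 19, 61]) [512.67 400.87  60.  ]
[334.02 199.26]
crop origin 259 124
```

View pics/p1c.png

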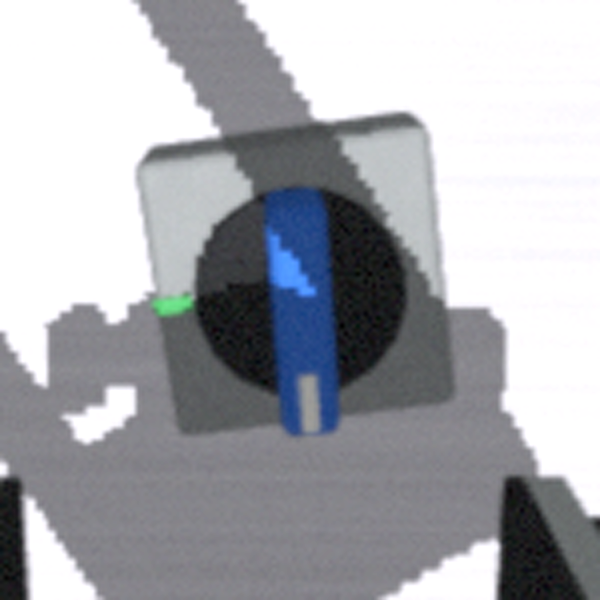

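The bar runs nearly vertically in the crop, from (295,190) to (311,432), with its white pointer at the +x end. The green ON mark is at (172,305), which is a quarter turn clockwise.

Run:
```python
from h import *
import pickle
np.set_printoptions(precision=2,suppress=True)
img,c=pickle.load(open("p1.pkl","rb")); px=lambda u,v:(259+u/4,124+v/4)
print("box",np.mean([onz(c,px(*q),35) for q in((138,160),(428,120),(455,400),(183,433))],0), "disc",onz(c,px(300,288),37))
for a,b in(((266,205),(285,430)),((326,205),(338,425)),((296,205),(311.5,428))):
    A,B=onz(c,px(*a),70),onz(c,px(*b),70); d=B-A; print(A,B,np.degrees(np.arctan2(d[1],d[0])),np.linalg.norm(d))
for a,b in(((138,160),(183,433)),((428,120),(455,400))):
    A,B=onz(c,px(*a),35),onz(c,px(*b),35); d=B-A; print("box edge",np.degrees(np.arctan2(d[1],d[0])),np.linalg.norm(d))
i1,c1=pickle.load(open("w1.pkl","rb")); 
print("white pointer tri", tri([(c,px(309,404)),(c1,(498,259))]))
```

```text
box [515.94 402.04  35.  ] disc [516.8  401.74  37.  ]
[489.17 392.84  70.  ] [542.64 397.46  70.  ] 4.93774609434065 53.666616830089346
[489.14 406.19  70.  ] [541.36 409.87  70.  ] 4.031567495057888 52.346855651751866
[489.16 399.51  70.  ] [542.12 403.67  70.  ] 4.485591767636295 53.12990410618697
box edge 7.881060083431626 73.49220695797138
box edge 7.790390904321354 74.0868506911122
white pointer tri (array([536.  , 403.  ,  70.29]), [0.0, 0.0])
```

Emit:
arm_command --targets '[[[0.008, 0.0102, -0.04, 0, 0, 0.08, 0.5], [0, 0, -0.045, 0, 0, 0, 0.5], [0, 0, -0.04, 0, 0, 0, 0.5], [0, 0, -0.0185, 0, 0, 0, 0.5], [0, 0, 0, 0, 0, 0, 0.5]]]' --force 40

```text
time: 51.48
tool_pos: [515.8, 401.8, 47.3]
tcp_rot: [-179.9, -0.1, -175.2]
ft_force: [0.0, 0.3, 0.9]
finger_gap: 64.3
grip_force: 0.0
```

Emit:
arm_command --targets '[[[0, 0, 0, 0, 0, 0, -0.7], [0, 0, 0, 0, 0, 0, -1], [0, 0, 0, 0, 0, 0, -1], [0, 0, 0, 0, 0, 0, -1], [0, 0, 0, 0, 0, 0, -1]]]' --force 40

```text
time: 52.1
tool_pos: [517.8, 401.4, 50.7]
tcp_rot: [-179.9, 0.1, -175.1]
ft_force: [-1.6, -11.1, 10.3]
finger_gap: 13.3
grip_force: 42.3
```

```bash
python3 st.py
```

```text
52.1 [517.82 401.39  50.68] [-179.9     0.11 -175.15] [ -1.57 -11.08  10.33] [-1.57  0.26  0.01] [ 33.38  24.04  85.11  -0.15  70.8  -61.43] 13.275464952533214
```

Emit:
arm_command --targets '[[[0, -0.002, 0.002, 0, 0, 0, -1], [0, 0, 0, 0, 0, -0.15, -1], [0, 0, 0, 0, 0, -0.15, -1], [0, 0, 0, 0, 0, -0.15, -1], [0, 0, 0, 0, 0, -0.15, -1], [0, 0, 0, 0, 0, -0.15, -1], [0, 0, 0, 0, 0, 0, -1]]]'

```text
time: 52.98
tool_pos: [517.6, 400.5, 50.9]
tcp_rot: [179.9, 0.1, 141.8]
ft_force: [6.1, -2.2, -4.2]
finger_gap: 12.9
grip_force: 41.0
```

```bash
python3 st.py
```

```text
52.975 [517.59 400.47  50.89] [179.91   0.09 141.85] [ 6.11 -2.17 -4.22] [-0.19 -0.99 -0.03] [ 33.27  23.86  85.32  -0.06  70.71 -18.56] 12.888523175915273
```

Emit:
arm_command --targets '[[[0, 0, 0, 0, 0, -0.15, -1], [0, 0, 0, 0, 0, -0.15, -1], [0, 0, 0, 0, 0, -0.15, -1], [0, 0, 0, 0, 0, -0.15, -1], [0, 0, 0, 0, 0, -0.1, -1], [0, 0, 0, 0, 0, 0, -1]]]'

```text
time: 53.72
tool_pos: [517.1, 400.1, 50.8]
tcp_rot: [180.0, 0.0, 101.9]
ft_force: [3.2, -3.7, -0.8]
finger_gap: 13.5
grip_force: 41.4
```

```bash
python3 st.py
```

```text
53.725 [517.06 400.15  50.83] [179.95   0.04 101.9 ] [ 3.21 -3.67 -0.76] [-0.77 -0.63 -0.05] [33.28 23.85 85.34 -0.06 70.79 21.39] 13.48898535798794
```

Emit:
arm_command --targets '[[[0, 0, 0, 0, 0, -0.06, -1], [0, 0, 0, 0, 0, 0, -1]]]'

```text
time: 53.98
tool_pos: [517.0, 400.1, 50.9]
tcp_rot: [179.9, 0.1, 98.6]
ft_force: [3.7, -5.0, -1.1]
finger_gap: 13.0
grip_force: 49.4
```

```bash
python3 st.py
```

```text
53.975 [517.03 400.1   50.86] [179.95   0.06  98.6 ] [ 3.69 -5.04 -1.07] [-0.83 -0.62  1.05] [33.29 23.85 85.34 -0.08 70.8  24.71] 13.000249186504291
```

Emit:
arm_command --targets '[[[0, 0, 0, 0, 0, -0.04, -1], [0, 0, 0, 0, 0, 0, -1], [0, 0, 0, 0, 0, 0, -1]]]'

```text
time: 54.35
tool_pos: [517.0, 400.1, 50.9]
tcp_rot: [179.9, 0.1, 96.4]
ft_force: [3.4, -5.0, -0.2]
finger_gap: 12.7
grip_force: 61.9
```

```bash
python3 st.py
```

```text
54.35 [517.02 400.11  50.9 ] [179.94   0.08  96.4 ] [ 3.43 -4.98 -0.19] [-0.93 -0.66  1.61] [33.3  23.85 85.33 -0.1  70.8  26.93] 12.737663855909986
```

The switch is at its ON stop (torque rising). Release, lift clear and check everything by numbers.

Emit:
arm_command --targets '[[[0, 0, 0, 0, 0, 0.06, -0.3], [0, 0, 0, 0, 0, 0, 0.2], [0, 0, 0, 0, 0, 0, 0.2], [0, 0, 0.03, 0, 0, 0, 0.2], [0, 0, 0.05, 0, 0, 0, 0.2], [0, 0, 0.06, 0, 0, 0, 0.2], [-0.04, 0.01, 0.03, 0, 0, 0, 0.2], [-0.05, 0, 0, 0, 0, 0, 0.2], [0, 0, 0, 0, 0, 0, 0.2], [0, 0, 0, 0, 0, 0, 0.2]]]'

```text
time: 55.6
tool_pos: [426.6, 410.8, 220.8]
tcp_rot: [180.0, -0.0, 99.5]
ft_force: [0.3, 0.5, 0.3]
finger_gap: 51.2
grip_force: 0.0
```

Run:
```python
from h import *
np.set_printoptions(precision=1,suppress=True)
s=status.sense(); print(s['time'],s['tool_pos'],s['tcp_rot'],s['ft_force'])
img,c=shot("wrist")
for b in blobs(img,"blue",200): print("wrist blue",b,onz(c,b[0],60))
def barang(m,c,box,z):
    v,u=np.nonzero(m[box[1]:box[1]+box[3],box[0]:box[0]+box[2]]); P=np.array([onz(c,(a+box[0],b+box[1]),z)[:2] for a,b in zip(u,v)])
    e,V=np.linalg.eigh(np.cov(P.T)); return np.degrees(np.arctan2(V[1,1],V[0,1]))%180,np.sqrt(e)
for b in blobs(img,"blue",200):
    if b[1]<4000: print("blue bar yaw",barang(mask(img,"blue"),c,b[2],65))
sc,t=shot("scene")
old=cv2.imread("pics/scene0.png")[:,:,::-1].copy()
for col in("red","green","yellow"):
    print(col,"old",[b[:2] for b in blobs(old,col,20)]); print(col,"new",[b[:2] for b in blobs(sc,col,20)])
for b in blobs(sc,"yellow",20):
    if 320<b[0][0]<400: print("nut yaw",b[0],onz(t,b[0],58),barang(mask(sc,"yellow"),t,b[2],60))
d=cv2.absdiff(cv2.GaussianBlur(old,(5,5),0),cv2.GaussianBlur(sc,(5,5),0)).max(2)
n,l,st,ce=cv2.connectedComponentsWithStats((d>60).astype(np.uint8))
print([(ce[i].round().tolist(),int(st[i,4])) for i in range(1,n) if st[i,4]>40])
```

```text
55.6 [426.6 410.8 220.8] [180.   -0.   99.5] [0.3 0.5 0.3]
wrist blue ([105.1, 5.8], 361, [83, 0, 37, 18]) [208.8 540.9  60. ]
wrist blue ([226.3, 53.1], 7161, [136, 0, 154, 138]) [317.4 520.5  60. ]
wrist blue ([405.9, 205.9], 827, [397, 182, 19, 54]) [515.1 405.1  60. ]
blue bar yaw (np.float64(0.31443547662590277), array([3.2, 7.1]))
blue bar yaw (np.float64(101.99971144897324), array([ 5.3, 15.2]))
red old [([392.0, 167.3], 47), ([389.6, 178.6], 28), ([219.0, 240.7], 707)]
red new [([393.4, 153.0], 73), ([389.6, 178.4], 33), ([219.2, 240.7], 713)]
green old []
green new []
yellow old [([212.0, 147.5], 84), ([491.5, 149.1], 288), ([262.6, 146.4], 179), ([540.0, 160.4], 336), ([217.5, 153.2], 39), ([572.3, 164.6], 687), ([239.0, 179.1], 153), ([239.0, 186.6], 35)]
yellow new [([498.4, 155.6], 480), ([533.8, 158.6], 671), ([572.3, 164.6], 687), ([297.2, 218.3], 188), ([333.5, 221.2], 200), ([372.3, 214.3], 36), ([369.8, 225.7], 164)]
nut yaw [333.5, 221.2] [628.6  65.4  58. ] (np.float64(0.8478741872785349), array([ 9.8, 17.6]))
nut yaw [372.3, 214.3] [585.4 165.3  58. ] (np.float64(124.3456131845523), array([5.1, 5.3]))
nut yaw [369.8, 225.7] [623.1 163.4  58. ] (np.float64(27.759972014280038), array([10.4, 10.9]))
[([338.0, 4.0], 68), ([404.0, 2.0], 114), ([487.0, 11.0], 989), ([542.0, 12.0], 1221), ([573.0, 5.0], 86), ([372.0, 60.0], 59), ([497.0, 102.0], 2501), ([553.0, 82.0], 410), ([320.0, 85.0], 52), ([400.0, 95.0], 172), ([434.0, 135.0], 2119), ([418.0, 170.0], 3613), ([215.0, 154.0], 359), ([263.0, 151.0], 398), ([502.0, 157.0], 558), ([525.0, 157.0], 499), ([240.0, 185.0], 423), ([506.0, 191.0], 199), ([297.0, 219.0], 216), ([333.0, 222.0], 232), ([370.0, 224.0], 231), ([454.0, 236.0], 119)]
```

```bash
python3 -c "
from bench import job
print(job.hand_in())"
```

```text
the job is handed in; nothing more can be done
None
```

The job is handed in: isolator off first, all three T-bolts turned square, slid home and tightened to their stops, then the probe switch turned on; the gauge and pucks showed no movement, and no verdict came back.

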